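# Feel which slide boxes are full and sort them

## Task

Three identical closed slide boxes stand under the low lamp bar; some are packed with glass slides, the others are empty. Going from left to right as seen from the robot (its left is +y), lift one end of each box a few degrees for a moment, with its other end still resting on the base plate, to feel its weight; each may go to its tray as soon as it has been felt. Set every full box in the green tray and every empty one in the yellow tray, each flat on the tray floor beside the other, never dropped or steeply tipped, and leave everything else where it stands.

Things in the scene. Friction and masses are not known exactly. Their poses are not given: they have to be found in the camera images.
- box_left: Left-hand (+y) closed slide box, blue with white lid, 120 x 56 x 50 mm; all three alike, full 0.60-0.72 kg, empty about 0.16 kg. Stands on the lamp's base plate under its bar, ends out before and behind it. Origin at its centre, 25 mm above its underside; x along its length (away from the robot), z up. Starts within 0.15 rad of the lamp's x and 12 mm of the point (0, +105 mm) of the lamp frame.
- box_mid: Middle closed slide box, blue with white lid, 120 x 56 x 50 mm; all three alike, full 0.60-0.72 kg, empty about 0.16 kg. Stands on the lamp's base plate under its bar, ends out before and behind it. Origin at its centre, 25 mm above its underside; x along its length (away from the robot), z up. Starts within 0.15 rad of the lamp's x and 12 mm of the point (0, 0) of the lamp frame.
- box_right: Right-hand (-y) closed slide box, blue with white lid, 120 x 56 x 50 mm; all three alike, full 0.60-0.72 kg, empty about 0.16 kg. Stands on the lamp's base plate under its bar, ends out before and behind it. Origin at its centre, 25 mm above its underside; x along its length (away from the robot), z up. Starts within 0.15 rad of the lamp's x and 12 mm of the point (0, -105 mm) of the lamp frame.
- lamp: Fixed lamp bridge; origin on the bench below the middle of its bar, x away from the robot. Bar 60 mm (x) x 400 mm (y), underside 118, top 148 mm above the bench; posts radius 8 mm at (20, +-190) mm; black base plate 156 x 340 x 4 mm on which the boxes stand. A vertical gripper meets the bar: tilt it, fingers leading under the bar, and draw a box out lengthways before raising it.
- tray_full: Green tray for full boxes, fixed: 154 mm (x) x 206 mm (y) outside, walls 4 mm thick and 16 mm high, floor 4 mm thick. Origin at the centre of its underside, z up. Room for two boxes side by side, lengthways along its x, centres at y = +-50 mm. Left or right of the lamp (green and yellow may be swapped), turned by up to 0.12 rad.
- tray_empty: Yellow tray for empty boxes, otherwise the same as the green one: 154 x 206 x 16 mm outside, walls and floor 4 mm, origin at the centre of its underside.
- amber: Bystander: loose amber bottle, 38 mm diameter, 135 mm tall, beside one end of the lamp bar; origin at the centre of its underside.
- flask: Bystander: loose white bottle with a red cap, 44 mm diameter, 120 mm tall, beside the other end of the lamp bar; origin at the centre of its underside.
- dishes: Bystander: loose stack of clear round dishes, 54 mm diameter, 56 mm tall, just behind the gap between two boxes; origin at the centre of its underside.
- jar: Bystander: loose jar with a black cap, 50 mm diameter, 70 mm tall, just behind the gap between two boxes; origin at the centre of its underside.
- beaker: Bystander: loose glass beaker, 64 mm diameter, 85 mm tall, behind the right-hand tray; origin at the centre of its underside.
Things that resemble listed ones, but are neither listed nor needed, are in the scene too. What is shaped like the box_left but purple is not meant.

How it is judged:
By the outcome, as a careful person would: the job done as asked, in the order asked, and still so for the second after the job is handed in, with the robot touching nothing.
It also fails if it takes over 72 s, if anything falls off the work surface, if the arm or the gripper's body presses on something with over 40 N, if the wrist force passes 120 N, or if a joint passes its speed limit or range.

## Robot

A 6-joint arm with a two-finger parallel gripper is mounted at the origin on the work surface. World frame = base frame: x ahead of the robot, y to its left, z up, the work surface at z = 0. Lengths are in mm, angles in rad, forces in N, time in s.
With the tool pointing down it reaches from about 300 to 775 mm from the base axis. Payload 14.6 kg.
Tool frame: the origin (TCP) lies between the finger pads; the fingertips stand 22 mm ahead of it and the grasp point (between the pads) lies 3 mm ahead of it (finger_overhang is the distance from the TCP to the fingertips, in mm); z points along the fingers, y is the direction in which the jaws open and shut (so a half turn about z gives the same grasp; the last joint's range is limited). The gripper opens to 94 mm and grips with 3 to 60 N. Pads are 16 mm wide; open, the fingers measure 119 mm over their backs; the gripper's body (75 mm by 177 mm) begins 78 mm behind the grasp point.
Start: joints at [-1.361, 0.3, 1.521, -0, 1.321, -0.067], TCP at [150.297, -529.056, 227.446] pointing down, gripper open.
Joint ranges: [-3.03, 3.03], [-0.79, 2.21], [0.23, 2.52], [-1.04, 4.18], [0, 3.07], [-2.55, 2.55]. Speed limits (rad/s): [2.22, 2.22, 2.57, 3.14, 3.14, 3.14].

## Interface

Orientations are given as [roll, pitch, yaw] about the fixed x, y, z axes, in that order (R = Rz(yaw) Ry(pitch) Rx(roll)).
In Python, from cell import * gives the robot as it stands.
- The arm moves only by the tool jog_arm, never from a script. Its argument "increments" is a list of rows, each a list of 7 numbers: the shift along the tool's x, y, z in cm, then the turn, a rotation vector about the tool's x, y, z in degrees, then the finger opening in cm, from 0 to 9.4. In form: [[x, y, z, wx, wy, wz, grip], ...]. A call has 1 to 20 rows; each row shifts and turns the commanded pose from where the row before left it, along the tool's axes as they then stand; what a row does not reach is not made up. A row lasts 1/8 s, in which the tool goes at most 62.5 mm and 10.7 degrees, less where a joint would pass 70% of its speed; a pose out of reach is approached as far as the arm can. A call is refused whole if a number of a shift passes 6.25 or a number of a turn 10.7, either way. A call with a gripper value outside its range is refused whole. The fingers move at their own pace and stop on an object; "squeeze" is the grip in N (left out, the last holds). Time passes only in rows, so rows that do not move let the fingers close. It gives the time, the measured TCP pose, the force and the opening at its end, in the units of the state.
- read_state(): the state, without advancing time (a new reading comes with each control period).
- camera(name): name is "scene" or "top" or "wrist"; returns a dict with "image" (420x560x3 uint8, red, green, blue), "K" (3x3 intrinsics, pixels), "k1" (the pictures are not rectified: a ray, as slopes to the right and down, at radius r is drawn at 1 + k1 r^2 times it, then the intrinsics apply), "rvec" (rotation vector, rad) and "tvec" (3), from world to camera coordinates, as OpenCV has them. Camera axes: x right, y down, z forward; pixel columns grow to the right and rows downward; lengths in mm; the calibration is good to about 2 mm. A picture is of the moment at which its call begins. There is no depth.
- sign_off(): hands the job in, once; it reports no verdict.
Trained networks look in a picture, given as the dict that the camera call returned (one of the last four; its "shot" number tells which), for a name from the list of things; names that differ only in an ending like _2 or _b are one class to them, and where a whole thing is asked for, a point or a joint stands for the part that bears it (a point fixed in the world has none). Each returns a list of dicts, best first, with "conf" (0 to 1); they miss things now and then, are a little off and sometimes report something else, mostly with a low value. They report only what shows in the picture. A call takes as long as a camera call. They do not tell look-alikes from the thing itself.
- recognise(picture, name): "centre" ([x, y, z] in mm, in the coordinates of the camera as it stood for that picture, good to about 4 mm: the middle of the surface that is visible of it).
- regions_of(picture, name): "mask" (420x560 bool, what is visible of it).
The state is a dict: "clock": time; "joints": joint angles; "qd": joint speeds; "effort": joint torques, N m; "eef_pos": TCP position; "eef_rot": TCP orientation; "wrist_force": force on the tool from outside, world axes, zero at the start; "moment": the same for the moment, N m; "finger_gap": finger opening in mm.
Only numpy, scipy, OpenCV 4.12 (cv2) and the standard library are available. Lean on these libraries where they do the work, as an engineer would, in place of code of your own. Each camera call takes 0.05 s, during which the arm holds its last target.

## Working session

There is one attempt and no reset: what is moved stays moved. The work goes in short steps, Python scripts to look and compute and a tool call to move; the robot and the scene stay as the last step left them, time stands still between calls to the robot, and variables do not carry over. Pictures are saved under pics/ and viewed, and the job is handed in when it is done.

Besides the shell and the picture viewer there is one more tool, called after "Request:" by a JSON object that holds its "method" and its "body". jog_arm: Moves the arm, as the interface text tells. Its arguments: {"type":"object","properties":{"increments":{"type":"array"},"squeeze":{"type":"number"}},"required":["increments"]}

```bash
ls; mkdir -p pics; python3 - <<'E'
from cell import *
import cv2
s=read_state()
print(s)
for n in ["scene","top"]:
    p=camera(n); cv2.imwrite(f"pics/{n}0.png",p["image"][:,:,::-1]); print(n,p["K"],p["k1"],p["rvec"],p["tvec"],p["shot"])
E
```

```text
pics
{'clock': 0.0, 'joints': array([-1.36059490e+00,  3.00439546e-01,  1.52158544e+00, -2.52735917e-05,
        1.32070000e+00, -6.66189019e-02]), 'qd': array([-6.73221979e-05, -8.60582647e-04,  9.88273987e-05, -1.16422503e-03,
       -4.84641577e-04, -5.83484204e-04]), 'effort': array([ 4.66205471e-03, -5.31802726e+01, -3.52735984e+01,  7.09742121e-02,
        2.45187536e-02, -1.03048460e-04]), 'eef_pos': array([ 150.24523948, -528.83114492,  226.90178234]), 'eef_rot': array([-3.14046120e+00, -5.09530878e-05,  2.76826569e-01]), 'wrist_force': array([ 0.09565428, -0.39434923, -0.39033524]), 'moment': array([ 0.01042248, -0.04818788, -0.02720811]), 'finger_gap': 93.96228441486662}
scene [[451.65159259   0.         277.53907356]
 [  0.         451.65159259 208.80052366]
 [  0.           0.           1.        ]] -0.11830827611491967 [ 1.91628175  1.60408437 -0.6231811 ] [ -45.30305269 -335.879799   1649.5203068 ] 1
top [[470.27810691   0.         283.90639894]
 [  0.         470.27810691 212.37823065]
 [  0.           0.           1.        ]] 0.00908126347250937 [ 2.16174598 -2.19373653  0.07895618] [ -13.69851093  523.93704471 1060.85473335] 2
```

View pics/scene0.png

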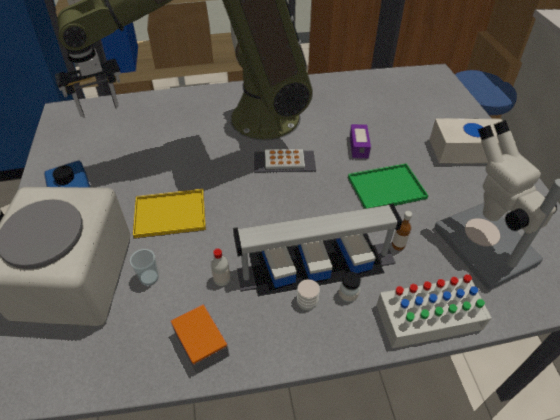

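View pics/top0.png

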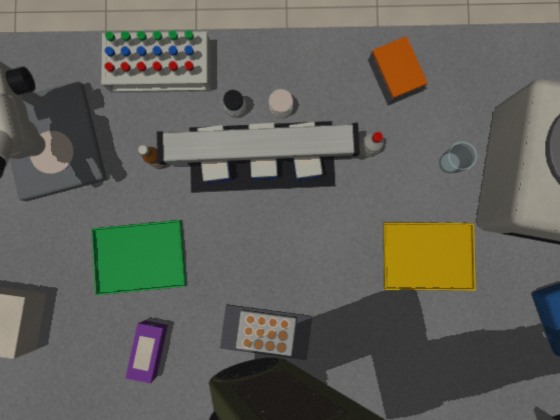

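```bash
cat > h.py <<'E'
import numpy as np, cv2
from cell import *
def back(p,uv,z):
    R=cv2.Rodrigues(np.array(p["rvec"],float))[0]; t=np.array(p["tvec"],float).ravel()
    uv=np.array(uv,float).reshape(-1,1,2)
    n=cv2.undistortPoints(uv,np.array(p["K"]),np.array([p["k1"],0,0,0.])).reshape(-1,2)
    d=np.c_[n,np.ones(len(n))]@R; c=-R.T@t
    s=(z-c[2])/d[:,2]
    return c+d*s[:,None]
def proj(p,X):
    return cv2.projectPoints(np.array(X,float).reshape(-1,3),np.array(p["rvec"],float),np.array(p["tvec"],float),np.array(p["K"]),np.array([p["k1"],0,0,0.]))[0].reshape(-1,2)
def toworld(p,c):
    R=cv2.Rodrigues(np.array(p["rvec"],float))[0]; t=np.array(p["tvec"],float).ravel()
    return R.T@(np.array(c)-t)
E
python3 - <<'E'
from h import *
np.set_printoptions(precision=1,suppress=True)
p=camera("top")
for n in ["lamp","box_left","tray_full","tray_empty","amber","flask","dishes","jar","beaker"]:
    for r in recognise(p,n): print(n,round(r["conf"],2),toworld(p,r["centre"]),proj(p,toworld(p,r["centre"])))
    for k,r in enumerate(regions_of(p,n)):
        m=r["mask"].astype(np.uint8)
        ys,xs=np.nonzero(m); print("  mask",m.sum(),round(r["conf"],2),xs.min(),xs.max(),ys.min(),ys.max())
        if n.startswith("tray"):
            c=max(cv2.findContours(m,0,1)[0],key=cv2.contourArea)
            w=back(p,c.reshape(-1,2),16)[:,:2].astype(np.float32); print("  rect",cv2.minAreaRect(w))
im=p["image"][100:210,130:400]
cv2.imwrite("pics/topz.png",cv2.resize(im,None,fx=2.9,fy=2.9,interpolation=2)[:,:,::-1])
E
```

```text
lamp 0.62 [645.3  33.9 144.7] [[255.8 149.1]]
lamp 0.48 [626.6  25.3  55.5] [[262.3 165.8]]
  mask 9573 0.73 156 359 121 192
box_left 0.8 [621.8 133.9  53.3] [[214.1 168.7]]
box_left 0.67 [220.3 279.9  48.7] [[148.2 351.5]]
box_left 0.43 [ 640.4 -419.5   51.5] [[460.3 156.9]]
  mask 676 0.86 197 229 125 182
  mask 1843 0.82 125 166 320 382
tray_full 0.82 [424.1 319.4   4.7] [[137.6 257.9]]
  mask 6088 0.59 91 185 220 294
  rect ((426.549560546875, 315.5083312988281), (153.79669189453125, 208.20193481445312), 4.638622283935547)
  mask 611 0.49 249 276 123 179
  rect ((626.542724609375, 25.805538177490234), (48.54827117919922, 58.4378547668457), 3.606471061706543)
tray_empty 0.73 [ 413.  -354.4    1.2] [[428.4 258.5]]
  mask 6329 0.68 382 476 222 290
  rect ((419.44769287109375, -351.338134765625), (214.075439453125, 154.92083740234375), 89.15596771240234)
amber 0.78 [645.5 264.9  92.5] [[150.9 155.8]]
amber 0.59 [ 635.3 -423.1   51.3] [[462.  159.1]]
amber 0.49 [624.7 -75.3  54.9] [[307.2 165.9]]
amber 0.17 [645.8  30.2 143.8] [[257.6 148.9]]
  mask 323 0.57 138 164 146 168
flask 0.92 [ 666.2 -214.2   82.5] [[370.8 143.9]]
flask 0.64 [623.6 -72.5  55.2] [[305.9 166.4]]
  mask 906 0.74 439 476 142 173
  mask 450 0.72 359 382 132 156
dishes 0.89 [764.  -17.9  52.9] [[280.7 105.8]]
dishes 0.51 [621.9 131.4  52.2] [[215.3 168.8]]
dishes 0.15 [625.4  23.3  54.5] [[263.2 166.3]]
  mask 576 0.83 269 291 89 118
jar 0.69 [768.4  86.   69.8] [[234.2 102.3]]
  mask 499 0.86 223 245 90 117
  mask 6162 0.48 91 186 220 294
  mask 877 0.96 439 475 142 173
```

View pics/topz.png

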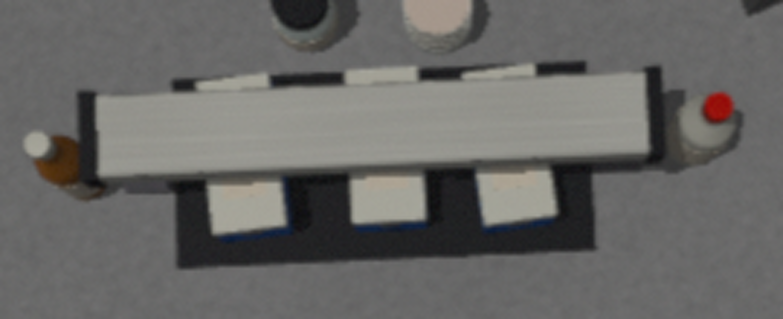

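```bash
python3 - <<'E'
from h import *
np.set_printoptions(precision=1,suppress=True)
p=camera("top")
R=cv2.Rodrigues(np.array(p["rvec"],float))[0]; print("cam",-R.T@np.array(p["tvec"]).ravel())
f=lambda L,z: back(p,np.array(L)/2.9+[130-.35,100-.35],z)
pl=f([(178,268),(594,249),(585,62),(173,80)],4); print(pl, pl.mean(0)); 
d=pl[0]-pl[1];d2=pl[3]-pl[2];print(np.hypot(*d[:2]),np.arctan2(-d[0],d[1]),np.arctan2(-d2[0],d2[1]))
bar=f([(96,178),(647,158),(643,72),(94,96)],148);print("bar",bar,bar.mean(0))
for n,L in dict(l=[(213,236),(287,228),(268,74),(196,82)],m=[(351,223),(427,221),(418,67),(344,70)],r=[(484,229),(557,215),(535,65),(462,74)]).items():
    w=f(L,54); c=w.mean(0); ax=(w[2]+w[3]-w[0]-w[1])/2
    d=(w[0]-w[1]); print(n,w[:,:2].tolist(),c,"len",np.hypot(*ax[:2]),"ang",np.arctan2(ax[1],ax[0]),"front",np.hypot(*d[:2]),np.arctan2(-d[0],d[1]))
E
```

```text
cam [ 438.1  -28.  1098.8]
[[ 576.1  195.9    4. ]
 [ 586.4 -140.7    4. ]
 [ 740.4 -136.9    4. ]
 [ 730.9  200.1    4. ]] [658.4  29.6   4. ]
336.7648944602843 0.03065430328121875 0.028228483810550244
bar [[ 622.8  224.4  148. ]
 [ 631.  -164.7  148. ]
 [ 692.7 -163.5  148. ]
 [ 681.7  226.2  148. ]] [657.   30.6 148. ]
l [[594.2688501876296, 158.60003658168065], [599.6334045609947, 101.31331033837242], [721.098164917268, 115.49626147893758], [715.6358771459082, 171.7276730483721]] [657.7 136.8  54. ] len 122.18136634306543 ang 0.11199647634114496 front 57.53735697180164 0.09337163756307447
m [[602.7731391744246, 51.75915151747066], [603.4237266549653, -7.0495391865154104], [724.7703702856016, -1.6354239856904265], [723.32461176117, 56.14086278853774]] [663.6  24.8  54. ] len 121.04818962481986 ang 0.040473556240920125 front 58.81228924627007 0.011062326570679085
r [[596.499904313539, -51.01346423029376], [606.5367930908253, -107.60532762390906], [724.8549572775329, -92.89129311793332], [718.6537144910196, -35.87239514235543]] [661.6 -71.8  54. ] len 121.15908722132049 ang 0.123520064450655 front 57.475021867670755 0.17553043581466055
```

```bash
cat >> h.py <<'E'
from scipy.spatial.transform import Rotation as Ro
np.set_printoptions(precision=2,suppress=True)
def rot(yaw,tilt):  # tool down, fingers leaning forward by tilt deg
    return Ro.from_euler('z',yaw)*Ro.from_euler('x',np.pi)*Ro.from_euler('y',np.radians(tilt))
def cur():
    s=read_state(); return np.array(s["eef_pos"]),Ro.from_euler('xyz',s["eef_rot"])
def tcp(grasp,yaw,tilt): return np.array(grasp,float)-3*rot(yaw,tilt).apply([0,0,1])
def plan(P1,yaw,tilt,start=None,n=None):
    P0,R0=start if start else cur(); R1=rot(yaw,tilt)
    w=(R0.inv()*R1).as_rotvec(); d=np.array(P1)-P0
    need=max(np.linalg.norm(d)/60,np.degrees(np.linalg.norm(w))/10.5); n=n or int(np.ceil(need))
    out=[]
    for k in range(n):
        Rk=R0*Ro.from_rotvec(w*k/n)
        out.append(np.r_[Rk.inv().apply(d/n)/10,np.degrees(w)/n])
    out=np.array(out)
    print("n",n,"need",round(need,1)); print(out)
    return np.array(P1),R1
E
python3 - <<'E'
from h import *
p=camera("top")
hsv=cv2.cvtColor(p["image"],cv2.COLOR_RGB2HSV)
for n,lo,hi in [("green",(50,120,40),(80,255,255)),("yellow",(18,150,60),(32,255,255))]:
    m=cv2.inRange(hsv,lo,hi); c=max(cv2.findContours(m,0,1)[0],key=cv2.contourArea)
    w=back(p,c.reshape(-1,2),16)[:,:2].astype(np.float32); print(n,cv2.minAreaRect(w))
g=tcp([615.9,132.4,32],.105,35); print(g)
pre=g-90*rot(.105,35).apply([0,0,1]); print(pre)
plan(pre,.105,35)
E
```

```text
green ((426.51171875, 315.384521484375), (152.69845581054688, 207.31805419921875), 4.689128875732422)
yellow ((419.6711730957031, -351.66790771484375), (206.31617736816406, 153.06166076660156), 88.53929901123047)
[614.19 132.22  34.46]
[562.85 126.81 108.18]
n 14 need 13.1
[[ 4.11 -3.7   0.85 -0.21  2.49  0.68]
 [ 4.03 -3.75  1.02 -0.21  2.49  0.68]
 [ 3.94 -3.8   1.17 -0.21  2.49  0.68]
 [ 3.84 -3.86  1.33 -0.21  2.49  0.68]
 [ 3.73 -3.91  1.48 -0.21  2.49  0.68]
 [ 3.62 -3.96  1.62 -0.21  2.49  0.68]
 [ 3.49 -4.    1.76 -0.21  2.49  0.68]
 [ 3.37 -4.05  1.9  -0.21  2.49  0.68]
 [ 3.23 -4.1   2.03 -0.21  2.49  0.68]
 [ 3.09 -4.14  2.15 -0.21  2.49  0.68]
 [ 2.95 -4.19  2.27 -0.21  2.49  0.68]
 [ 2.8  -4.23  2.37 -0.21  2.49  0.68]
 [ 2.64 -4.27  2.48 -0.21  2.49  0.68]
 [ 2.48 -4.31  2.57 -0.21  2.49  0.68]]
```

Request:
{"method": "jog_arm", "body": {"increments": [[4.1,-3.7,0.85,-0.2,2.5,0.7,8],[4.0,-3.75,1.0,-0.2,2.5,0.7,8],[3.95,-3.8,1.15,-0.2,2.5,0.7,8],[3.85,-3.85,1.35,-0.2,2.5,0.7,8],[3.75,-3.9,1.5,-0.2,2.5,0.7,8],[3.6,-3.95,1.6,-0.2,2.5,0.7,8],[3.5,-4.0,1.75,-0.2,2.5,0.7,8],[3.35,-4.05,1.9,-0.2,2.5,0.7,8],[3.25,-4.1,2.05,-0.2,2.5,0.7,8],[3.1,-4.15,2.15,-0.2,2.5,0.7,8],[2.95,-4.2,2.25,-0.2,2.5,0.7,8],[2.8,-4.25,2.35,-0.2,2.5,0.7,8],[2.65,-4.25,2.5,-0.2,2.5,0.7,8],[2.5,-4.3,2.55,-0.2,2.5,0.7,8],[0,0,0,0,0,0,8]]}}

```text
clock: 3.02
eef_pos: [562.0, 123.8, 110.2]
eef_rot: [-3.137, -0.607, 0.102]
wrist_force: [0.5, -0.2, -0.3]
finger_gap: 80.1
```

```bash
python3 - <<'E'
from h import *
p=camera("wrist"); im=p["image"].copy()
def boxpts(c,yaw):
    L=[]
    for sx,sy in [(-1,-1),(-1,1),(1,1),(1,-1)]:
        d=np.array([60*sx*np.cos(yaw)-28*sy*np.sin(yaw),60*sx*np.sin(yaw)+28*sy*np.cos(yaw),54]); L.append(np.array([c[0],c[1],0])+d)
    return proj(p,L)
cv2.polylines(im,[boxpts((657.7,136.8),.105).round().astype(int)],True,(255,0,0),1)
cv2.imwrite("pics/w1.png",im[:,:,::-1])
print(cur()[0]); 
g=tcp([615.9,132.4,32],.105,35)
plan(g,.105,35,n=4)
E
```

```text
[561.43 122.33 110.49]
n 4 need 1.6
[[ 0.02 -0.1   2.32 -0.03  0.07 -0.03]
 [ 0.01 -0.1   2.32 -0.03  0.07 -0.03]
 [ 0.01 -0.11  2.32 -0.03  0.07 -0.03]
 [ 0.01 -0.11  2.32 -0.03  0.07 -0.03]]
```

View pics/w1.png

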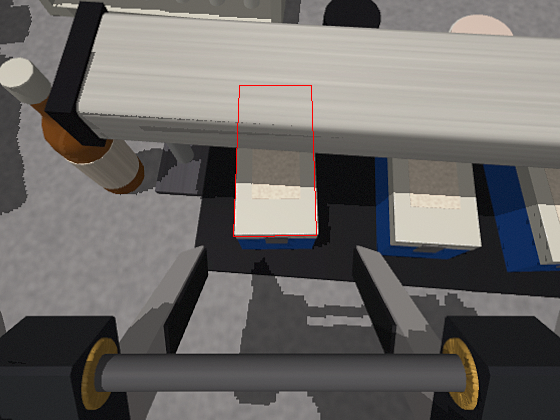

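Request:
{"method": "jog_arm", "body": {"increments": [[0,-0.1,2.3,0,0,0,8],[0,-0.1,2.3,0,0,0,8],[0,-0.1,2.3,0,0,0,8],[0,-0.1,2.3,0,0,0,8],[0,0,0,0,0,0,8]]}}

```text
clock: 3.7
eef_pos: [613.1, 129.6, 34.9]
eef_rot: [-3.138, -0.605, 0.099]
wrist_force: [0.4, -0.1, -0.8]
finger_gap: 80.2
```

```bash
python3 - <<'E'
from h import *
P,R=cur(); s=read_state(); print(P,s["eef_rot"],s["joints"],s["wrist_force"],s["moment"],s["finger_gap"])
print("grasp",P+3*R.apply([0,0,1]))
g=tcp([615.9,132.4,32],.105,35); print((R.inv().apply(g-P)))
E
```

```text
[613.13 129.64  34.85] [-3.14 -0.61  0.1 ] [ 0.16  0.51  1.87 -0.21  0.16  1.83] [ 0.37 -0.07 -0.78] [-0.01  0.26 -0.01] 80.1791985993423
grasp [614.83 129.82  32.38]
[ 0.85 -2.46  1.08]
```

Request:
{"method": "jog_arm", "body": {"increments": [[0,-0.25,0.1,0,0,0,8],[0,0,0,0,0,0,5.2],[0,0,0,0,0,0,5.2],[0,0,0,0,0,0,5.2]], "squeeze": 40}}

```text
clock: 4.2
eef_pos: [613.8, 133.3, 35.3]
eef_rot: [-3.138, -0.608, 0.1]
wrist_force: [-4.6, -0.6, 6.0]
finger_gap: 55.5
```

```bash
python3 - <<'E'
from h import *
for i in range(3):
    s=read_state(); print(s["clock"],s["eef_pos"],s["wrist_force"],s["moment"],s["finger_gap"],s["joints"])
P,R=cur()
# lift rotate 4deg about far bottom edge
far=np.array([657.7+60*np.cos(.105),136.8+60*np.sin(.105),4])
ax=np.array([-np.sin(.105),np.cos(.105),0]); 
Q=Ro.from_rotvec(ax*np.radians(4)); 
P1=far+Q.apply(P-far); print(P1-P, (R.inv().apply(P1-P)))
print(np.degrees((R.inv()*Q*R).as_rotvec()))
E
```

```text
4.2 [613.81 133.33  35.27] [-4.6  -0.63  6.03] [-0.36  0.39 -0.21] 55.51940301042611 [ 0.17  0.51  1.87 -0.23  0.16  1.86]
4.2 [613.81 133.33  35.27] [-4.6  -0.63  6.03] [-0.36  0.39 -0.21] 55.51940301042611 [ 0.17  0.51  1.87 -0.23  0.16  1.86]
4.2 [613.81 133.33  35.27] [-4.6  -0.63  6.03] [-0.36  0.39 -0.21] 55.51940301042611 [ 0.17  0.51  1.87 -0.23  0.16  1.86]
[2.42 0.26 7.18] [ 6.1  -0.03 -4.5 ]
[-0.02 -4.    0.  ]
```

Request:
{"method": "jog_arm", "body": {"increments": [[0.2,0,-0.15,0,-1.3,0,5.2],[0.2,0,-0.15,0,-1.3,0,5.2],[0.2,0,-0.15,0,-1.4,0,5.2],[0,0,0,0,0,0,5.2],[0,0,0,0,0,0,5.2],[0,0,0,0,0,0,5.2]]}}

```text
clock: 4.95
eef_pos: [616.3, 133.7, 42.0]
eef_rot: [-3.138, -0.538, 0.1]
wrist_force: [-2.8, -2.6, 3.1]
finger_gap: 55.5
```

```bash
python3 - <<'E'
from h import *
s=read_state(); print(s["clock"],s["eef_pos"],s["eef_rot"],s["wrist_force"],s["moment"],s["finger_gap"])
p=camera("scene"); cv2.imwrite("pics/s1.png",cv2.resize(p["image"][190:320,200:420],None,fx=3,fy=3)[:,:,::-1])
s=read_state(); print(s["clock"],s["eef_pos"],s["eef_rot"],s["wrist_force"],s["moment"],s["finger_gap"])
E
```

```text
4.95 [616.34 133.67  42.02] [-3.14 -0.54  0.1 ] [-2.75 -2.58  3.13] [-0.25 -0.26 -0.22] 55.48392737253078
5.0 [616.38 133.68  42.06] [-3.14 -0.54  0.1 ] [-3.47 -0.99  3.01] [-0.17 -0.3  -0.18] 55.827668924582376
```

View pics/s1.png

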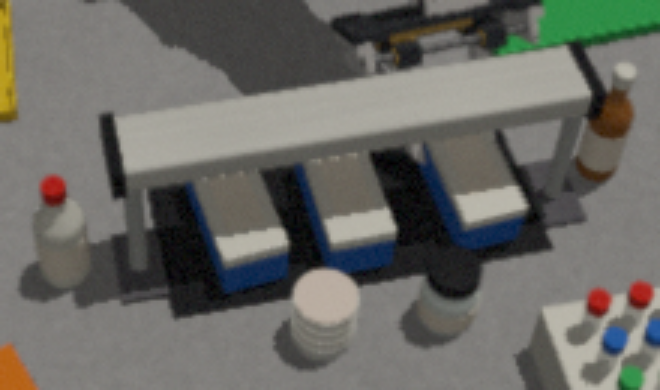

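Request:
{"method": "jog_arm", "body": {"increments": [[0.05,0,-0.1,0,0,0,5.2],[0,0,0,0,0,0,5.2],[0,0,0,0,0,0,5.2]], "squeeze": 14}}

```text
clock: 5.38
eef_pos: [615.8, 133.6, 42.4]
eef_rot: [-3.138, -0.536, 0.1]
wrist_force: [-1.5, -0.0, -4.2]
finger_gap: 56.0
```

Request:
{"method": "jog_arm", "body": {"increments": [[-0.1,0,-0.1,0,0,0,5.2],[0,0,0,0,0,0,5.2]]}}

```text
clock: 5.62
eef_pos: [614.4, 133.5, 43.0]
eef_rot: [-3.138, -0.537, 0.1]
wrist_force: [-0.4, -0.4, -6.1]
finger_gap: 56.4
```

```bash
python3 - <<'E'
from h import *
for i in range(4):
    s=read_state(); print(s["clock"],s["eef_pos"],s["eef_rot"],s["wrist_force"],s["moment"],s["finger_gap"],s["effort"]); camera("top")
E
```

```text
5.625 [614.43 133.46  42.96] [-3.14 -0.54  0.1 ] [-0.36 -0.42 -6.14] [-0.12  0.98 -0.01] 56.44647969815087 [  0.01 -59.13 -28.93  -0.1   -2.42   0.01]
5.675 [614.57 133.47  43.07] [-3.14 -0.54  0.1 ] [-0.49 -0.06 -5.39] [-0.09  0.99 -0.01] 55.89259391336344 [  0.01 -59.1  -28.92  -0.1   -2.41   0.01]
5.725 [614.66 133.47  43.15] [-3.14 -0.54  0.1 ] [-0.37  0.35 -6.08] [-0.1   0.99 -0.04] 56.051116935457166 [  0.01 -59.1  -28.94  -0.09  -2.41   0.01]
5.775 [614.7  133.46  43.18] [-3.14 -0.54  0.1 ] [ 0.62  0.17 -6.19] [-0.14  1.01 -0.03] 55.94146779123334 [  0.01 -59.1  -28.96  -0.09  -2.41   0.01]
```

Request:
{"method": "jog_arm", "body": {"increments": [[0,0,0,0,-1,0,5.2],[0,0,0.05,0,0,0,5.2],[0,0,0,0,0,0,5.2]], "squeeze": 10}}

```text
clock: 6.2
eef_pos: [615.5, 133.6, 43.3]
eef_rot: [-3.138, -0.521, 0.1]
wrist_force: [-0.8, 0.2, -1.1]
finger_gap: 56.0
```

```bash
python3 - <<'E'
from h import *
for i in range(2):
    s=read_state(); print(s["clock"],s["eef_pos"],s["eef_rot"],s["wrist_force"],s["moment"],s["finger_gap"]); p=camera("scene")
cv2.imwrite("pics/s2.png",cv2.resize(p["image"][190:320,200:420],None,fx=3,fy=3)[:,:,::-1])
E
```

```text
6.2 [615.46 133.63  43.29] [-3.14 -0.52  0.1 ] [-0.82  0.25 -1.08] [-0.11  0.2  -0.02] 55.96927406176433
6.25 [615.45 133.6   43.27] [-3.14 -0.52  0.1 ] [ 0.38 -0.59 -1.52] [-0.11  0.18 -0.03] 56.01459517714907
```

View pics/s2.png

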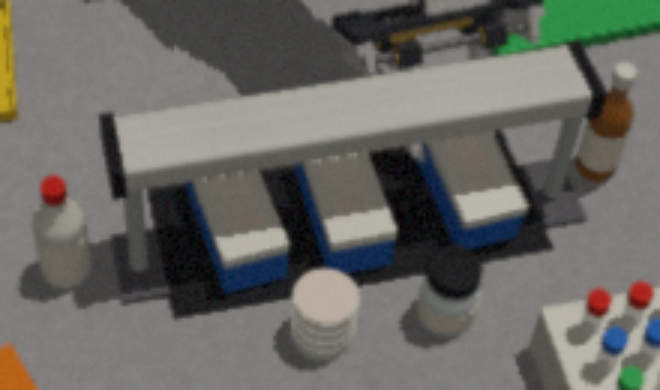

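Request:
{"method": "jog_arm", "body": {"increments": [[0.05,0,-0.1,0,0,0,5.2],[0,0,0,0,0,0,5.2]], "squeeze": 14}}

```text
clock: 6.55
eef_pos: [614.7, 133.5, 43.7]
eef_rot: [-3.138, -0.519, 0.1]
wrist_force: [-0.7, -0.2, -4.5]
finger_gap: 55.8
```

```bash
python3 - <<'E'
from h import *
for i in range(2):
    s=read_state(); print(s["clock"],s["eef_pos"],s["eef_rot"],s["wrist_force"],s["moment"],s["finger_gap"]); p=camera("wrist")
cv2.imwrite("pics/w2.png",p["image"][:,:,::-1])
E
```

```text
6.55 [614.73 133.47  43.71] [-3.14 -0.52  0.1 ] [-0.71 -0.2  -4.48] [-0.12  0.83 -0.02] 55.84904341423309
6.6 [614.74 133.48  43.72] [-3.14 -0.52  0.1 ] [-0.3   0.54 -4.51] [-0.14  0.9  -0.02] 55.90624884237217
```

View pics/w2.png

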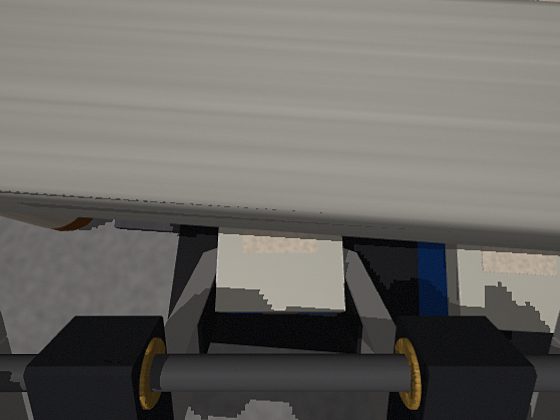

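```bash
python3 - <<'E'
from h import *
a=plan([613.8,133.3,36],.1,34.5,n=2)
u=np.array([np.cos(.105),np.sin(.105),0])
b=plan(a[0]-75*u,.1,34.5,start=a,n=4)
up=b[0]-80*b[1].apply([0,0,1])
c=plan(up,.1,34.5,start=b,n=2)
# vertical over box, grasp 8mm back from centre
ctr=np.array([657.7,136.8,0])-75*u; print(ctr)
gp=ctr-8*u; gp[2]=36
d=plan(gp+[0,0,3+55],.105,0,start=c)
e=plan(gp+[0,0,3],.105,0,start=d)
E
```

```text
n 2 need 0.5
[[-0.23  0.01  0.31 -0.11  2.37 -0.  ]
 [-0.25  0.01  0.3  -0.11  2.37 -0.  ]]
n 4 need 1.3
[[-1.55  0.01 -1.06  0.    0.    0.  ]
 [-1.55  0.01 -1.06  0.    0.    0.  ]
 [-1.55  0.01 -1.06  0.    0.    0.  ]
 [-1.55  0.01 -1.06  0.    0.    0.  ]]
n 2 need 1.3
[[-0.  0. -4.  0.  0.  0.]
 [-0.  0. -4.  0.  0.  0.]]
[583.11 128.94   0.  ]
n 4 need 3.3
[[ 1.56  0.02  1.32  0.02 -8.62 -0.07]
 [ 1.74  0.03  1.07  0.02 -8.62 -0.07]
 [ 1.88  0.03  0.79  0.02 -8.62 -0.07]
 [ 1.98  0.03  0.5   0.02 -8.62 -0.07]]
n 1 need 0.9
[[ 0.  -0.   5.5  0.   0.   0. ]]
```

Request:
{"method": "jog_arm", "body": {"increments": [[-0.23,0,0.3,0,2.4,0,5.2],[-0.25,0,0.3,0,2.4,0,5.2],[0,0,0,0,0,0,5.2],[-1.55,0,-1.06,0,0,0,5.2],[-1.55,0,-1.06,0,0,0,5.2],[-1.55,0,-1.06,0,0,0,5.2],[-1.55,0,-1.06,0,0,0,5.2],[0,0,0,0,0,0,5.2],[0,0,0,0,0,0,5.2]], "squeeze": 30}}

```text
clock: 7.78
eef_pos: [540.1, 125.8, 36.5]
eef_rot: [-3.138, -0.604, 0.099]
wrist_force: [-0.2, 1.2, -5.6]
finger_gap: 55.9
```

```bash
python3 - <<'E'
from h import *
s=read_state(); print(s["clock"],s["eef_pos"],s["eef_rot"],s["wrist_force"],s["finger_gap"])
p=camera("top"); cv2.imwrite("pics/t2.png",cv2.resize(p["image"][100:230,130:330],None,fx=4,fy=4)[:,:,::-1])
E
```

```text
7.775 [540.12 125.81  36.52] [-3.14 -0.6   0.1 ] [-0.19  1.22 -5.56] 55.851409061340696
```

View pics/t2.png

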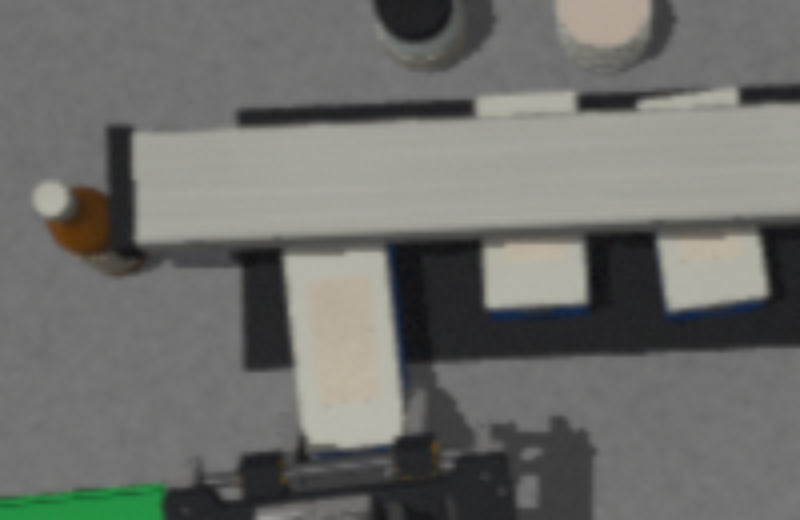

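Request:
{"method": "jog_arm", "body": {"increments": [[-0.07,0,0.1,0,0,0,5.2],[0,0,0,0,0,0,5.2],[0,0,0,0,0,0,7.6],[0,0,0,0,0,0,7.6],[0,0,-4,0,0,0,7.6],[0,0,-4,0,0,0,7.6],[1.56,0,1.3,0,-8.6,0,7.6],[1.75,0,1.05,0,-8.6,0,7.6],[1.9,0,0.8,0,-8.6,0,7.6],[2.0,0,0.5,0,-8.6,0,7.6],[0,0,0,0,0,0,7.6]]}}

```text
clock: 9.2
eef_pos: [577.0, 129.3, 92.4]
eef_rot: [-3.138, -0.002, 0.102]
wrist_force: [-1.5, -0.8, -0.1]
finger_gap: 76.3
```

```bash
cat >> h.py <<'E'
def boxfit(p,c,yaw,z=54,name="o",crop=None,k=1):
    L=[]
    for sx,sy in [(-1,-1),(-1,1),(1,1),(1,-1)]:
        L.append([c[0]+60*sx*np.cos(yaw)-28*sy*np.sin(yaw),c[1]+60*sx*np.sin(yaw)+28*sy*np.cos(yaw),z])
    im=p["image"].copy(); cv2.polylines(im,[proj(p,L).round().astype(int)],True,(255,0,0),1)
    if crop: im=im[crop[0]:crop[1],crop[2]:crop[3]]
    cv2.imwrite("pics/%s.png"%name,cv2.resize(im,None,fx=k,fy=k)[:,:,::-1])
E
python3 - <<'E'
from h import *
s=read_state(); print(s["clock"],s["eef_pos"],s["eef_rot"],s["wrist_force"],s["finger_gap"])
p=camera("wrist"); boxfit(p,(584.2,129),.105,name="w3")
gp=np.array([584.2,129,36])-8*np.array([np.cos(.105),np.sin(.105),0])
plan(gp+[0,0,3],.105,0,n=2)
E
```

```text
9.2 [577.02 129.33  92.43] [-3.14 -0.    0.1 ] [-1.54 -0.78 -0.14] 76.30142219501927
n 2 need 0.9
[[ 0.    0.07  2.67 -0.1  -0.1  -0.09]
 [ 0.01  0.06  2.67 -0.1  -0.1  -0.09]]
```

View pics/w3.png

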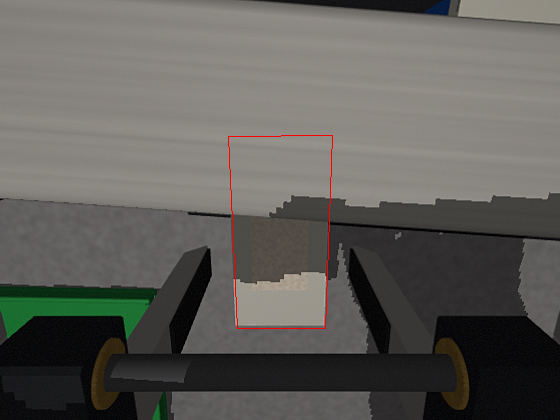

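Request:
{"method": "jog_arm", "body": {"increments": [[0,0.07,2.7,0,0,0,7.6],[0,0.05,2.65,0,0,0,7.6],[0,0,0,0,0,0,5.2],[0,0,0,0,0,0,5.2],[0,0,0,0,0,0,5.2],[0,0,-1,0,0,0,5.2],[0,0,-2.5,0,0,0,5.2],[0,0,-2.5,0,0,0,5.2],[0,0,0,0,0,0,5.2]], "squeeze": 45}}

```text
clock: 10.38
eef_pos: [576.1, 128.1, 101.7]
eef_rot: [-3.138, -0.007, 0.102]
wrist_force: [0.0, 0.1, -6.4]
finger_gap: 55.7
```

```bash
python3 - <<'E'
from h import *
s=read_state(); print(s["clock"],s["eef_pos"],s["eef_rot"],s["wrist_force"],s["moment"],s["finger_gap"])
c=np.array([422.4,365.2,0]);u=np.array([np.cos(.082),np.sin(.082),0])
gp=c-8*u
a=plan(gp+[0,0,100],.082,0)
p=camera("scene"); cv2.imwrite("pics/s3.png",p["image"][:,:,::-1])
E
```

```text
10.375 [576.14 128.15 101.67] [-3.14 -0.01  0.1 ] [ 0.04  0.12 -6.41] [ 0.01  0.08 -0.01] 55.740160868188
n 5 need 4.8
[[-2.74 -5.03  0.03 -0.04 -0.08  0.23]
 [-2.76 -5.02  0.03 -0.04 -0.08  0.23]
 [-2.78 -5.01  0.03 -0.04 -0.08  0.23]
 [-2.8  -5.    0.03 -0.04 -0.08  0.23]
 [-2.82 -4.99  0.03 -0.04 -0.08  0.23]]
```

View pics/s3.png

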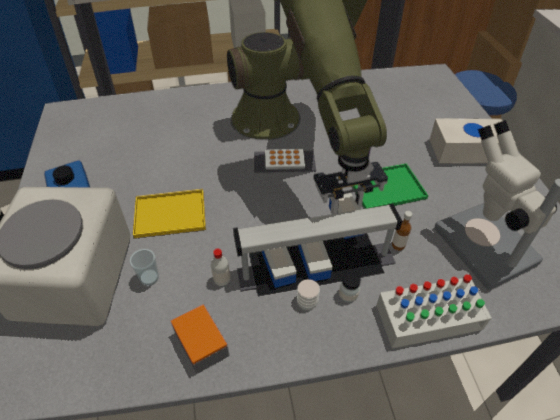

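Request:
{"method": "jog_arm", "body": {"increments": [[-1.4,-2.5,0,0,0,0,5.2],[-2.75,-5,0,0,0,0.3,5.2],[-2.75,-5,0,0,0,0.3,5.2],[-2.8,-5,0,0,0,0.3,5.2],[-2.8,-5,0,0,0,0.3,5.2],[-1.4,-2.5,0,0,0,0,5.2],[0,0,0,0,0,0,5.2],[0,0,0,0,0,0,5.2]]}}

```text
clock: 11.42
eef_pos: [413.6, 363.3, 99.3]
eef_rot: [-3.139, -0.002, 0.081]
wrist_force: [-0.0, -0.0, -6.0]
finger_gap: 55.8
```

```bash
python3 - <<'E'
from h import *
s=read_state(); print(s["clock"],s["eef_pos"],s["eef_rot"],s["wrist_force"],s["moment"],s["finger_gap"])
c=np.array([422.4,365.2,0]);u=np.array([np.cos(.082),np.sin(.082),0])
gp=c-8*u
a=plan(gp+[0,0,50],.082,0,n=2)
p=camera("wrist"); cv2.imwrite("pics/w4.png",p["image"][:,:,::-1])
E
```

```text
11.425 [413.64 363.29  99.28] [-3.14 -0.    0.08] [-0.01 -0.03 -5.97] [ 0.03  0.05 -0.03] 55.840031194255474
n 2 need 0.8
[[ 0.04 -0.05  2.46 -0.07 -0.07 -0.03]
 [ 0.04 -0.06  2.46 -0.07 -0.07 -0.03]]
```

View pics/w4.png

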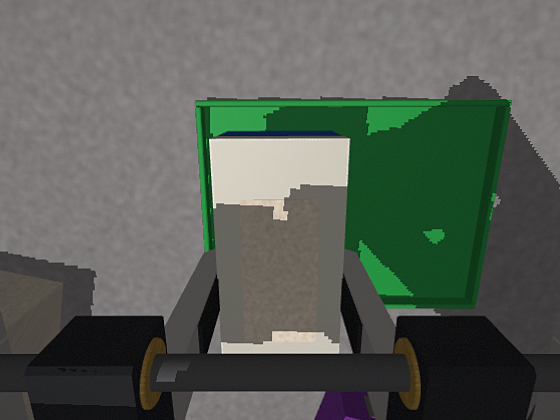

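Request:
{"method": "jog_arm", "body": {"increments": [[0.05,-0.1,2.5,0,0,0,5.2],[0.05,-0.05,2.5,0,0,0,5.2],[0,0,0.5,0,0,0,5.2],[0,0,0.3,0,0,0,5.2],[0,0,0.2,0,0,0,5.2],[0,0,0,0,0,0,5.2],[0,0,0,0,0,0,5.2]]}}

```text
clock: 12.35
eef_pos: [415.2, 365.9, 41.3]
eef_rot: [-3.138, -0.005, 0.081]
wrist_force: [-2.1, -4.6, 6.4]
finger_gap: 55.8
```

Request:
{"method": "jog_arm", "body": {"increments": [[0,0,0,0,0,0,5.8],[0,0,0,0,0,0,6.6],[0,0,0,0,0,0,6.6]]}}

```text
clock: 12.72
eef_pos: [414.8, 366.0, 40.3]
eef_rot: [-3.138, -0.004, 0.081]
wrist_force: [0.0, -0.1, 0.1]
finger_gap: 66.0
```

```bash
python3 - <<'E'
from h import *
s=read_state(); print(s["clock"],s["eef_pos"],s["eef_rot"],s["wrist_force"],s["moment"],s["finger_gap"])
p=camera("top"); boxfit(p,(422.4,365.2),.082,name="t3",crop=(200,310,60,220),k=5)
p=camera("wrist"); boxfit(p,(422.4,365.2),.082,name="w5")
E
```

```text
12.725 [414.78 365.95  40.26] [-3.14 -0.    0.08] [ 0.05 -0.13  0.08] [ 0.01  0.   -0.  ] 66.0250422938199
```

View pics/w5.png

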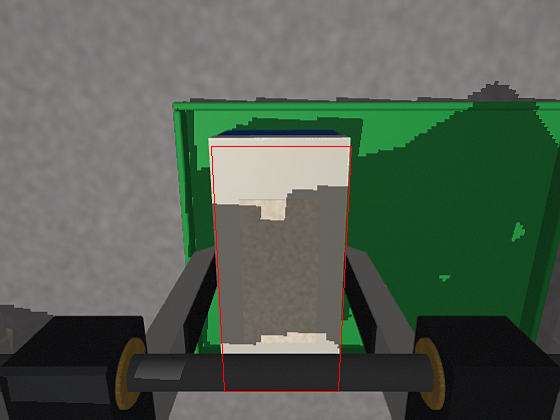

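Request:
{"method": "jog_arm", "body": {"increments": [[0,0,-2,0,0,0,6.6],[0,0,-6,0,0,0,8],[0,0,-3,0,0,0,8]]}}

```text
clock: 13.2
eef_pos: [414.9, 365.8, 153.1]
eef_rot: [-3.136, -0.006, 0.081]
wrist_force: [-0.4, 0.1, -1.0]
finger_gap: 79.1
```

```bash
python3 - <<'E'
from h import *
s=read_state(); print(s["clock"],s["eef_pos"],s["eef_rot"],s["wrist_force"],s["finger_gap"])
p=camera("scene"); boxfit(p,(427,365.2),.082,name="s4",crop=(130,230,320,470),k=5)
yaw=.03
g=tcp([621.6,23.5,32],yaw,32); pre=g-90*rot(yaw,32).apply([0,0,1]); print(g,pre)
a=plan(pre,yaw,32)
E
```

```text
13.2 [414.89 365.8  153.06] [-3.14 -0.01  0.08] [-0.36  0.07 -1.  ] 79.09651263917266
[620.01  23.45  34.54] [572.34  22.02 110.87]
n 7 need 6.4
[[ 1.83  5.09  0.63 -0.18  4.49  0.39]
 [ 1.8   5.08  0.78 -0.18  4.49  0.39]
 [ 1.77  5.06  0.94 -0.18  4.49  0.39]
 [ 1.73  5.05  1.09 -0.18  4.49  0.39]
 [ 1.67  5.03  1.24 -0.18  4.49  0.39]
 [ 1.6   5.02  1.39 -0.18  4.49  0.39]
 [ 1.52  5.    1.52 -0.18  4.49  0.39]]
```

View pics/s4.png

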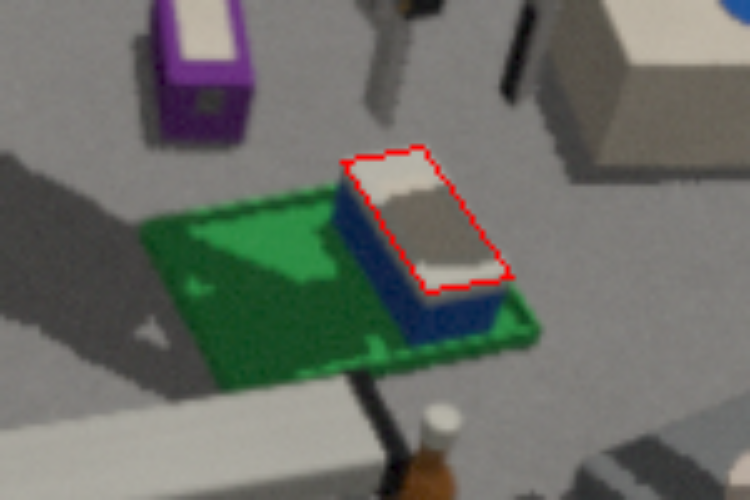

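Request:
{"method": "jog_arm", "body": {"increments": [[1.85,5.1,0.6,-0.2,4.5,0.4,8],[1.8,5.1,0.8,-0.2,4.5,0.4,8],[1.75,5.05,0.95,-0.2,4.5,0.4,8],[1.75,5.05,1.1,-0.2,4.5,0.4,8],[1.65,5.05,1.25,-0.2,4.5,0.4,8],[1.6,5.0,1.4,-0.2,4.5,0.4,8],[1.5,5.0,1.5,-0.2,4.5,0.4,8],[0,0,0,0,0,0,8],[0,0,0,0,0,0,8]]}}

```text
clock: 14.38
eef_pos: [570.2, 20.6, 105.7]
eef_rot: [3.134, -0.553, 0.031]
wrist_force: [-0.2, 1.3, -0.1]
finger_gap: 79.9
```

```bash
python3 - <<'E'
from h import *
s=read_state(); print(s["clock"],s["eef_pos"],s["eef_rot"],s["wrist_force"],s["finger_gap"],s["joints"])
yaw=.03
p=camera("wrist"); boxfit(p,(663.6,24.8),yaw,name="w6")
g=tcp([621.6,23.5,32],yaw,32)
a=plan(g,yaw,32,n=3)
E
```

```text
14.375 [570.22  20.57 105.74] [ 3.13 -0.55  0.03] [-0.15  1.26 -0.13] 79.91358914114011 [-0.04  0.28  1.97  0.09  0.34  1.42]
n 3 need 1.5
[[ 0.16 -0.05  2.9   0.11  0.1   0.04]
 [ 0.16 -0.04  2.9   0.11  0.1   0.04]
 [ 0.15 -0.03  2.9   0.11  0.1   0.04]]
```

View pics/w6.png

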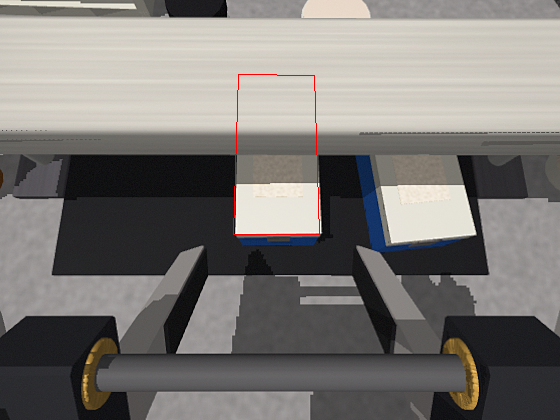

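Request:
{"method": "jog_arm", "body": {"increments": [[0.15,-0.05,2.9,0,0,0,8],[0.15,-0.05,2.9,0,0,0,8],[0.15,0,2.9,0,0,0,8],[0,0,0,0,0,0,8],[0,0,0,0,0,0,8]]}}

```text
clock: 15.05
eef_pos: [619.7, 23.0, 35.0]
eef_rot: [3.134, -0.554, 0.033]
wrist_force: [0.8, 0.3, 1.0]
finger_gap: 80.0
```

```bash
python3 - <<'E'
from h import *
P,R=cur(); s=read_state(); print(s["clock"],P,s["eef_rot"],s["joints"],s["wrist_force"],s["moment"],s["finger_gap"])
g=tcp([621.6,23.5,32],.03,32); print((R.inv().apply(g-P)))
E
```

```text
15.05 [619.69  23.03  35.05] [ 3.13 -0.55  0.03] [-0.03  0.5   1.86  0.12  0.23  1.4 ] [0.81 0.25 0.96] [ 0.05  0.23 -0.  ] 80.02572727636772
[ 0.02 -0.42  0.6 ]
```

Request:
{"method": "jog_arm", "body": {"increments": [[0,0,0,0,0,0,5.2],[0,0,0,0,0,0,5.2],[0,0,0,0,0,0,5.2],[0.17,0,-0.14,0,-1.2,0,5.2],[0.17,0,-0.14,0,-1.2,0,5.2],[0.17,0,-0.14,0,-1.2,0,5.2],[0,0,0,0,0,0,5.2],[0,0,0,0,0,0,5.2],[0,0,0,0,0,0,5.2]], "squeeze": 12}}

```text
clock: 16.18
eef_pos: [622.1, 22.3, 40.2]
eef_rot: [3.134, -0.491, 0.031]
wrist_force: [0.3, -1.2, -0.6]
finger_gap: 56.1
```

```bash
python3 - <<'E'
from h import *
for i in range(3):
    s=read_state(); print(s["clock"],s["eef_pos"],s["eef_rot"],s["wrist_force"],s["moment"],s["finger_gap"]); camera("top")
E
```

```text
16.175 [622.1   22.31  40.24] [ 3.13 -0.49  0.03] [ 0.31 -1.16 -0.55] [ 0.02  0.09 -0.04] 56.074551905924636
16.225 [622.11  22.3   40.27] [ 3.13 -0.49  0.03] [ 0.58  0.66 -0.08] [ 0.08  0.04 -0.02] 56.40727727555771
16.275 [622.13  22.31  40.29] [ 3.13 -0.49  0.03] [ 0.97  0.42 -0.71] [ 0.11  0.02 -0.  ] 56.56565762257966
```

Request:
{"method": "jog_arm", "body": {"increments": [[0.05,0,-0.08,0,0,0,5.2],[0,0,0,0,0,0,5.2],[0,0,0,0,0,0,5.2]]}}

```text
clock: 16.7
eef_pos: [622.1, 22.3, 41.2]
eef_rot: [3.134, -0.49, 0.031]
wrist_force: [0.2, 0.6, -1.9]
finger_gap: 56.0
```

```bash
python3 - <<'E'
from h import *
for i in range(3):
    s=read_state(); print(s["clock"],s["eef_pos"],s["wrist_force"],s["moment"],s["finger_gap"]); p=camera("wrist")
cv2.imwrite("pics/w7.png",p["image"][:,:,::-1])
E
```

```text
16.7 [622.08  22.32  41.17] [ 0.22  0.59 -1.87] [ 0.06  0.37 -0.01] 55.96662259315177
16.75 [622.11  22.33  41.19] [-0.15 -1.15 -1.44] [0.03 0.41 0.02] 56.033756477095785
16.8 [622.13  22.31  41.2 ] [-1.05  0.4  -1.52] [-0.02  0.41  0.03] 56.06148246212146
```

Request:
{"method": "jog_arm", "body": {"increments": [[0.05,0,-0.08,0,0,0,5.2],[0,0,0,0,0,0,5.2],[0,0,0,0,0,0,5.2]]}}

```text
clock: 17.23
eef_pos: [622.3, 22.3, 42.2]
eef_rot: [3.134, -0.491, 0.031]
wrist_force: [0.2, -0.2, -1.1]
finger_gap: 56.4
```

```bash
python3 - <<'E'
from h import *
for i in range(3):
    s=read_state(); print(s["clock"],s["eef_pos"],s["eef_rot"],s["wrist_force"],s["moment"],s["finger_gap"]); p=camera("wrist")
E
```

```text
17.225 [622.27  22.32  42.23] [ 3.13 -0.49  0.03] [ 0.18 -0.24 -1.07] [ 0.05  0.38 -0.01] 56.42501184099529
17.275 [622.27  22.32  42.23] [ 3.13 -0.49  0.03] [-0.11  0.23 -1.33] [ 0.04  0.41 -0.05] 56.091847429415886
17.325 [622.3   22.31  42.22] [ 3.13 -0.49  0.03] [-0.22  0.07 -1.54] [-0.04  0.43 -0.  ] 55.9172716778282
```

View pics/w7.png

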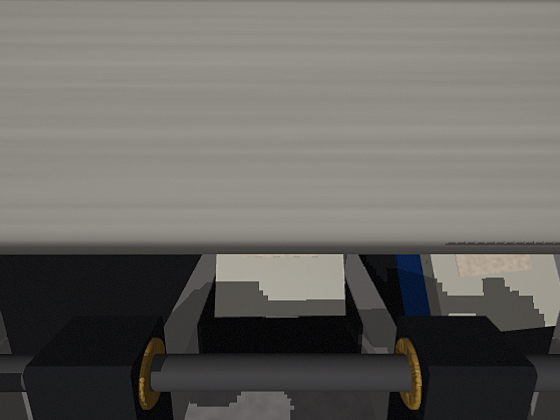

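Request:
{"method": "jog_arm", "body": {"increments": [[0,0,0,0,-1,0,5.2],[0,0,0,0,0,0,5.2]]}}

```text
clock: 17.62
eef_pos: [622.6, 22.3, 42.5]
eef_rot: [3.134, -0.473, 0.031]
wrist_force: [0.4, 0.5, -1.0]
finger_gap: 56.2
```

```bash
python3 - <<'E'
from h import *
s=read_state(); print(s["clock"],s["eef_pos"],s["eef_rot"],s["wrist_force"],s["moment"],s["finger_gap"])
yaw=.03
a=plan([619.7,23.0,35.6],yaw,32,n=2)
u=np.array([np.cos(yaw),np.sin(yaw),0])
b=plan(a[0]-78*u,yaw,32,start=a,n=4)
up=b[0]-80*b[1].apply([0,0,1])
c=plan(up,yaw,32,start=b,n=2)
ctr=np.array([663.6,24.8,0])-78*u; print(ctr)
gp=ctr-8*u; gp[2]=36
d=plan(gp+[0,0,3+55],yaw,0,start=c,n=4)
E
```

```text
17.625 [622.59  22.31  42.52] [ 3.13 -0.47  0.03] [ 0.39  0.53 -0.97] [0.06 0.12 0.01] 56.24876588484963
n 2 need 0.5
[[-0.29 -0.04  0.24  0.19  2.44  0.04]
 [-0.3  -0.04  0.23  0.19  2.44  0.04]]
n 4 need 1.3
[[-1.65  0.   -1.03  0.    0.    0.  ]
 [-1.65  0.   -1.03  0.    0.    0.  ]
 [-1.65  0.   -1.03  0.    0.    0.  ]
 [-1.65  0.   -1.03  0.    0.    0.  ]]
n 2 need 1.3
[[ 0. -0. -4.  0.  0.  0.]
 [ 0. -0. -4.  0.  0.  0.]]
[585.64  22.46   0.  ]
n 4 need 3.0
[[ 1.54 -0.01  1.24  0.   -8.    0.  ]
 [ 1.69 -0.01  1.01  0.   -8.    0.  ]
 [ 1.82 -0.01  0.77  0.   -8.    0.  ]
 [ 1.91 -0.01  0.51  0.   -8.    0.  ]]
```

Request:
{"method": "jog_arm", "body": {"increments": [[-0.3,0,0.24,0.2,2.4,0,5.2],[-0.3,0,0.24,0.2,2.4,0,5.2],[0,0,0,0,0,0,5.2],[-1.65,0,-1.03,0,0,0,5.2],[-1.65,0,-1.03,0,0,0,5.2],[-1.65,0,-1.03,0,0,0,5.2],[-1.65,0,-1.03,0,0,0,5.2],[0,0,0,0,0,0,5.2],[-0.03,0,0.05,0,0,0,5.2],[0,0,0,0,0,0,5.2]], "squeeze": 20}}

```text
clock: 18.88
eef_pos: [542.2, 19.8, 34.7]
eef_rot: [3.141, -0.557, 0.032]
wrist_force: [0.6, 0.1, -1.5]
finger_gap: 55.8
```

Request:
{"method": "jog_arm", "body": {"increments": [[0,0,0,0,0,0,6.0],[0,0,0,0,0,0,7.6],[0,0,0,0,0,0,7.6],[0,0,-4,0,0,0,7.6],[0,0,-4,0,0,0,7.6],[1.55,0,1.25,0,-8,0,7.6],[1.7,0,1.0,0,-8,0,7.6],[1.8,0,0.75,0,-8,0,7.6],[1.9,0,0.5,0,-8,0,7.6],[0,0,0,0,0,0,7.6],[0,0,0,0,0,0,7.6]]}}

```text
clock: 20.25
eef_pos: [576.9, 20.9, 92.8]
eef_rot: [3.141, 0.001, 0.031]
wrist_force: [0.1, -0.1, 0.3]
finger_gap: 75.9
```

```bash
python3 - <<'E'
from h import *
s=read_state(); print(s["clock"],s["eef_pos"],s["eef_rot"],s["wrist_force"],s["finger_gap"])
yaw=.03
p=camera("wrist"); boxfit(p,(585.6,22.5),yaw,name="w8")
p=camera("top"); boxfit(p,(585.6,22.5),yaw,name="t8",crop=(100,230,180,360),k=4)
gp=np.array([585.6,22.5,36])-8*np.array([np.cos(yaw),np.sin(yaw),0])
plan(gp+[0,0,3],yaw,0,n=2)
E
```

```text
20.25 [576.89  20.93  92.81] [3.14 0.   0.03] [ 0.06 -0.11  0.28] 75.9266977694376
n 2 need 0.9
[[ 0.05 -0.07  2.72  0.01  0.02  0.04]
 [ 0.05 -0.07  2.72  0.01  0.02  0.04]]
```

View pics/w8.png

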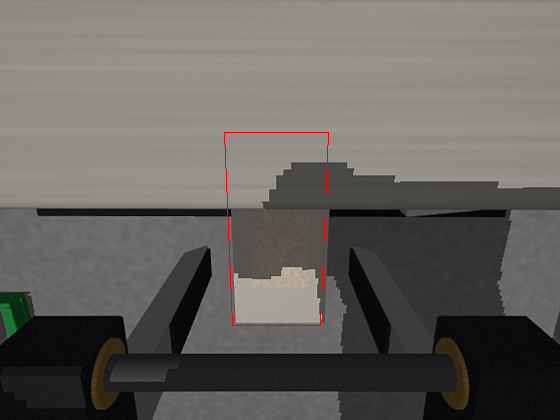

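View pics/t8.png

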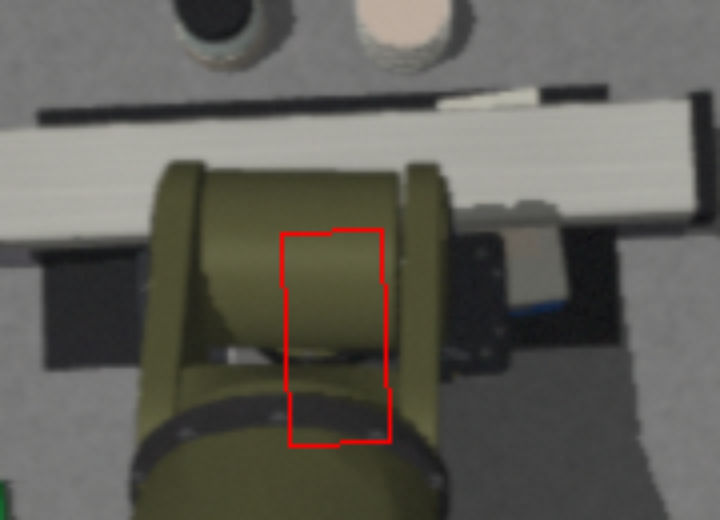

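Request:
{"method": "jog_arm", "body": {"increments": [[0,0,2.7,0,0,0,7.6],[0,0,2.7,0,0,0,7.6],[0,0,0,0,0,0,7.6],[0,0,0,0,0,0,5.2],[0,0,0,0,0,0,5.2],[0,0,0,0,0,0,5.2],[0,0,-1,0,0,0,5.2],[0,0,-2.5,0,0,0,5.2],[0,0,-2.5,0,0,0,5.2],[0,0,0,0,0,0,5.2],[0,0,0,0,0,0,5.2]], "squeeze": 30}}

```text
clock: 21.72
eef_pos: [577.0, 20.9, 98.5]
eef_rot: [3.141, 0.003, 0.031]
wrist_force: [-0.1, -0.1, -2.9]
finger_gap: 55.7
```

```bash
python3 - <<'E'
from h import *
s=read_state(); print(s["clock"],s["eef_pos"],s["eef_rot"],s["wrist_force"],s["moment"],s["finger_gap"])
c=np.array([418.7,-401.7,0]);yaw=-.02;u=np.array([np.cos(yaw),np.sin(yaw),0])
a=plan(c-10*u+[0,0,100],yaw,0)
E
```

```text
21.725 [577.05  20.92  98.51] [3.14 0.   0.03] [-0.11 -0.12 -2.88] [-0.02  0.07  0.03] 55.73656380089997
n 8 need 7.6
[[-2.27  5.21 -0.01  0.    0.02  0.37]
 [-2.24  5.23 -0.01  0.    0.02  0.37]
 [-2.2   5.24 -0.01  0.    0.02  0.37]
 [-2.17  5.25 -0.01  0.    0.02  0.37]
 [-2.13  5.27 -0.01  0.    0.02  0.37]
 [-2.1   5.28 -0.02  0.    0.02  0.37]
 [-2.07  5.3  -0.02  0.    0.02  0.37]
 [-2.03  5.31 -0.02  0.    0.02  0.37]]
```

Request:
{"method": "jog_arm", "body": {"increments": [[-1.1,2.6,0,0,0,0,5.2],[-2.25,5.2,0,0,0,0.4,5.2],[-2.2,5.2,0,0,0,0.4,5.2],[-2.2,5.25,0,0,0,0.4,5.2],[-2.15,5.25,0,0,0,0.4,5.2],[-2.1,5.3,0,0,0,0.4,5.2],[-2.1,5.3,0,0,0,0.4,5.2],[-2.05,5.3,0,0,0,0.4,5.2],[-1.05,2.65,0,0,0,0.2,5.2],[0,0,0,0,0,0,5.2],[0,0,0,0,0,0,5.2]]}}

```text
clock: 23.1
eef_pos: [409.7, -400.5, 98.9]
eef_rot: [-3.141, 0.002, -0.021]
wrist_force: [0.3, 0.4, -1.6]
finger_gap: 55.9
```

```bash
python3 - <<'E'
from h import *
s=read_state(); print(s["clock"],s["eef_pos"],s["eef_rot"],s["wrist_force"],s["moment"],s["finger_gap"])
c=np.array([418.7,-401.7,0]);yaw=-.02;u=np.array([np.cos(yaw),np.sin(yaw),0])
a=plan(c-10*u+[0,0,40],yaw,0)
p=camera("wrist"); cv2.imwrite("pics/w9.png",p["image"][:,:,::-1])
E
```

```text
23.1 [ 409.69 -400.46   98.88] [-3.14  0.   -0.02] [ 0.25  0.35 -1.62] [ 0.01  0.02 -0.02] 55.882466405528476
n 1 need 1.0
[[-0.08  0.11  5.89 -0.04  0.14 -0.04]]
```

View pics/w9.png

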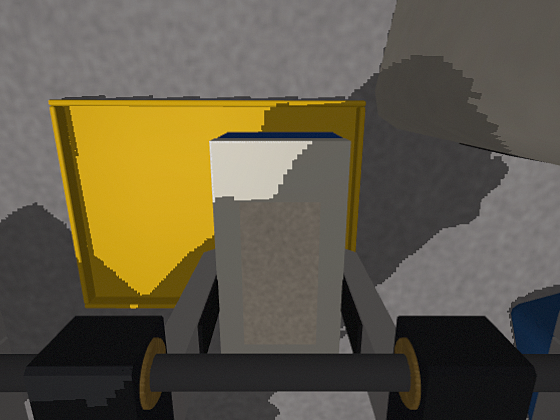

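Request:
{"method": "jog_arm", "body": {"increments": [[-0.05,0.1,2.5,0,0,0,5.2],[0,0,2.5,0,0,0,5.2],[0,0,0.5,0,0,0,5.2],[0,0,0.3,0,0,0,5.2],[0,0,0.1,0,0,0,5.2],[0,0,0,0,0,0,5.2]], "squeeze": 20}}

```text
clock: 23.9
eef_pos: [409.3, -402.5, 41.4]
eef_rot: [3.14, 0.001, -0.021]
wrist_force: [0.3, -0.5, -1.6]
finger_gap: 55.9
```

Request:
{"method": "jog_arm", "body": {"increments": [[0,0,0.1,0,0,0,5.2],[0,0,0.05,0,0,0,5.2],[0,0,0,0,0,0,5.2]]}}

```text
clock: 24.28
eef_pos: [409.2, -402.6, 40.5]
eef_rot: [3.141, 0.001, -0.021]
wrist_force: [-3.9, 3.0, 10.5]
finger_gap: 56.0
```

Contact at the expected height; release and back off.

Request:
{"method": "jog_arm", "body": {"increments": [[0,0,-0.1,0,0,0,5.2],[0,0,0,0,0,0,5.8],[0,0,0,0,0,0,6.6],[0,0,0,0,0,0,6.6],[0,0,-2,0,0,0,6.6],[0,0,-6,0,0,0,8],[0,0,-3,0,0,0,8]]}}

```text
clock: 25.15
eef_pos: [409.7, -402.8, 153.2]
eef_rot: [3.139, -0.001, -0.021]
wrist_force: [-0.3, -0.5, -0.1]
finger_gap: 79.4
```

```bash
python3 - <<'E'
from h import *
s=read_state(); print(s["clock"],s["eef_pos"],s["eef_rot"],s["wrist_force"],s["finger_gap"])
p=camera("scene"); boxfit(p,(419,-401.7),-.02,name="s5",crop=(170,260,110,240),k=5)
yaw=.145
# right box centre 661.6,-71.8
u=np.array([np.cos(yaw),np.sin(yaw),0]); gr=np.array([661.6,-71.8,32])-42*u; print(gr)
g=tcp(gr,yaw,32); pre=g-90*rot(yaw,32).apply([0,0,1]); print(g,pre)
a=plan(pre,yaw,32)
E
```

```text
25.15 [ 409.71 -402.81  153.19] [ 3.14 -0.   -0.02] [-0.33 -0.52 -0.13] 79.4034120073459
[620.04 -77.87  32.  ]
[618.47 -78.1   34.54] [571.28 -84.99 110.87]
n 6 need 6.0
[[ 2.57 -5.37  0.74  0.5   5.29 -1.53]
 [ 2.63 -5.29  1.02  0.5   5.29 -1.53]
 [ 2.66 -5.21  1.31  0.5   5.29 -1.53]
 [ 2.66 -5.13  1.6   0.5   5.29 -1.53]
 [ 2.64 -5.04  1.89  0.5   5.29 -1.53]
 [ 2.58 -4.95  2.18  0.5   5.29 -1.53]]
```

View pics/s5.png

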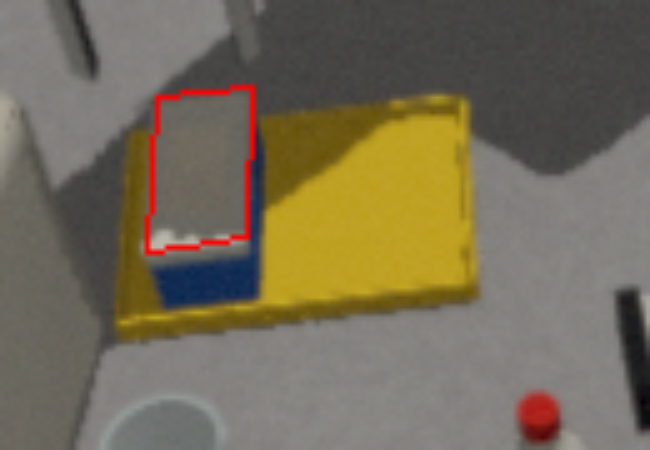

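Request:
{"method": "jog_arm", "body": {"increments": [[2.55,-5.35,0.75,0.5,5.3,-1.5,8],[2.65,-5.3,1.0,0.5,5.3,-1.5,8],[2.65,-5.2,1.3,0.5,5.3,-1.5,8],[2.65,-5.15,1.6,0.5,5.3,-1.5,8],[2.65,-5.05,1.9,0.5,5.3,-1.5,8],[2.6,-4.95,2.2,0.5,5.3,-1.5,8],[0,0,0,0,0,0,8],[0,0,0,0,0,0,8],[0,0,0,0,0,0,8]]}}

```text
clock: 26.32
eef_pos: [570.5, -84.8, 106.3]
eef_rot: [-3.134, -0.555, 0.137]
wrist_force: [0.4, -0.2, -0.3]
finger_gap: 79.9
```

```bash
python3 - <<'E'
from h import *
s=read_state(); print(s["clock"],s["eef_pos"],s["eef_rot"],s["wrist_force"],s["finger_gap"],s["joints"])
yaw=.145
p=camera("wrist"); boxfit(p,(661.6,-71.8),yaw,name="w10")
g=tcp([620.04,-77.87,32],yaw,32)
a=plan(g,yaw,32,n=3)
E
```

```text
26.325 [570.48 -84.8  106.29] [-3.13 -0.56  0.14] [ 0.44 -0.17 -0.28] 79.9229730463372 [-0.31  0.3   1.94  0.56  0.46  0.67]
n 3 need 1.4
[[ 0.11  0.02  2.88 -0.06  0.06 -0.14]
 [ 0.11  0.02  2.88 -0.06  0.06 -0.14]
 [ 0.11  0.01  2.88 -0.06  0.06 -0.14]]
```

View pics/w10.png

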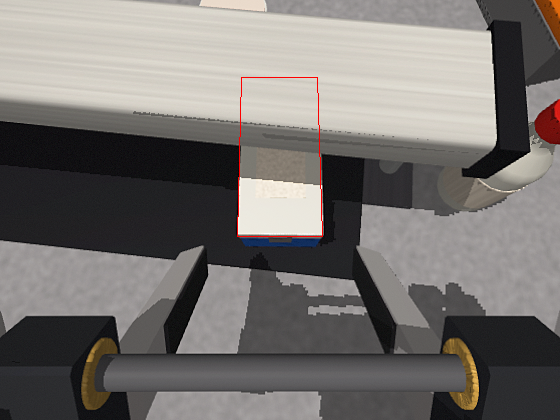

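```bash
python3 - <<'E'
from h import *
yaw=.142
u=np.array([np.cos(yaw),np.sin(yaw),0]); gr=np.array([661.6,-71.8,32])-44*u; print(gr)
a=plan(tcp(gr,yaw,36),yaw,36,n=3); print(a[0])
E
```

```text
[618.04 -78.03  32.  ]
n 3 need 1.4
[[ 0.05  0.02  2.85 -0.09  1.39 -0.09]
 [-0.02  0.01  2.85 -0.09  1.39 -0.09]
 [-0.09  0.01  2.85 -0.09  1.39 -0.09]]
[616.3  -78.28  34.43]
```

Request:
{"method": "jog_arm", "body": {"increments": [[0.05,0,2.85,0,1.4,0,8],[0,0,2.85,0,1.4,0,8],[-0.1,0,2.85,0,1.4,0,8],[0,0,0,0,0,0,8],[0,0,0,0,0,0,8]]}}

```text
clock: 27.0
eef_pos: [616.3, -77.1, 35.0]
eef_rot: [-3.133, -0.629, 0.137]
wrist_force: [-0.4, -0.2, 0.4]
finger_gap: 80.0
```

```bash
python3 - <<'E'
from h import *
P,R=cur(); s=read_state(); print(s["clock"],P,s["eef_rot"],s["joints"],s["wrist_force"],s["moment"],s["finger_gap"])
print((R.inv().apply(np.array([616.3,-78.28,34.43])-P)))
E
```

```text
27.0 [616.27 -77.08  35.04] [-3.13 -0.63  0.14] [-0.28  0.51  1.89  1.    0.3   0.24] [-0.39 -0.24  0.37] [-0.04  0.25 -0.06] 79.98363668119222
[-0.47  1.19  0.41]
```

Request:
{"method": "jog_arm", "body": {"increments": [[0,0.1,0,0,0,0,8],[0,0,0,0,0,0,5.2],[0,0,0,0,0,0,5.2],[0,0,0,0,0,0,5.2],[0.17,0,-0.14,0,-1.2,0,5.2],[0.17,0,-0.14,0,-1.2,0,5.2],[0.17,0,-0.14,0,-1.2,0,5.2],[0,0,0,0,0,0,5.2],[0,0,0,0,0,0,5.2],[0,0,0,0,0,0,5.2]], "squeeze": 14}}

```text
clock: 28.25
eef_pos: [618.1, -77.2, 40.2]
eef_rot: [-3.133, -0.566, 0.138]
wrist_force: [2.4, -1.5, -2.5]
finger_gap: 56.1
```

```bash
python3 - <<'E'
from h import *
for i in range(3):
    s=read_state(); print(s["clock"],s["eef_pos"],s["eef_rot"],s["wrist_force"],s["moment"],s["finger_gap"]); camera("top")
E
```

```text
28.25 [618.1  -77.24  40.22] [-3.13 -0.57  0.14] [ 2.45 -1.53 -2.51] [-0.16  0.28 -0.09] 56.12758515690628
28.3 [618.12 -77.25  40.27] [-3.13 -0.57  0.14] [ 2.   -0.98 -3.24] [-0.17  0.24 -0.08] 56.20219790099357
28.35 [618.13 -77.24  40.27] [-3.13 -0.57  0.14] [ 0.91 -0.53 -3.05] [-0.2   0.28 -0.09] 56.25870731036572
```

Request:
{"method": "jog_arm", "body": {"increments": [[0.05,0,-0.08,0,0,0,5.2],[0,0,0,0,0,0,5.2],[0,0,0,0,0,0,5.2]]}}

```text
clock: 28.78
eef_pos: [618.0, -77.2, 41.2]
eef_rot: [-3.133, -0.565, 0.138]
wrist_force: [0.1, -0.5, -4.9]
finger_gap: 56.4
```

```bash
python3 - <<'E'
from h import *
for i in range(3):
    s=read_state(); print(s["clock"],s["eef_pos"],s["eef_rot"],s["wrist_force"],s["moment"],s["finger_gap"]); p=camera("wrist")
E
```

```text
28.775 [618.04 -77.21  41.18] [-3.13 -0.57  0.14] [ 0.06 -0.54 -4.95] [-0.16  0.74 -0.07] 56.43772445202647
28.825 [618.05 -77.21  41.2 ] [-3.13 -0.57  0.14] [-1.17 -0.22 -2.91] [-0.22  0.73 -0.08] 55.82828239916475
28.875 [618.04 -77.19  41.2 ] [-3.13 -0.57  0.14] [-0.15 -0.84 -3.49] [-0.21  0.82 -0.05] 56.28148141425191
```

```bash
python3 - <<'E'
from h import *
yaw=.138
a=plan([616.3,-77.2,35.6],yaw,36,n=2)
u=np.array([np.cos(.145),np.sin(.145),0])
b=plan(a[0]-74*u,yaw,36,start=a,n=4)
up=b[0]-80*b[1].apply([0,0,1])
c=plan(up,yaw,36,start=b,n=2)
ctr=np.array([661.6,-71.8,0])-74*u; print(ctr)
gp=ctr-8*u; gp[2]=36
d=plan(gp+[0,0,3+55],.145,0,start=c,n=4)
E
```

```text
n 2 need 0.3
[[-0.22 -0.01  0.19 -0.24  1.8  -0.01]
 [-0.23 -0.01  0.18 -0.24  1.8  -0.01]]
n 4 need 1.2
[[-1.5   0.01 -1.09  0.    0.    0.  ]
 [-1.5   0.01 -1.09  0.    0.    0.  ]
 [-1.5   0.01 -1.09  0.    0.    0.  ]
 [-1.5   0.01 -1.09  0.    0.    0.  ]]
n 2 need 1.3
[[-0. -0. -4.  0.  0.  0.]
 [-0. -0. -4.  0.  0.  0.]]
[588.38 -82.49   0.  ]
n 4 need 3.4
[[ 1.62  0.02  1.37  0.03 -9.   -0.1 ]
 [ 1.81  0.03  1.1   0.03 -9.   -0.1 ]
 [ 1.96  0.03  0.8   0.03 -9.   -0.1 ]
 [ 2.06  0.03  0.49  0.03 -9.   -0.1 ]]
```

Request:
{"method": "jog_arm", "body": {"increments": [[-0.22,0,0.19,-0.2,1.8,0,5.2],[-0.22,0,0.19,-0.2,1.8,0,5.2],[0,0,0,0,0,0,5.2],[-1.5,0,-1.09,0,0,0,5.2],[-1.5,0,-1.09,0,0,0,5.2],[-1.5,0,-1.09,0,0,0,5.2],[-1.5,0,-1.09,0,0,0,5.2],[0,0,0,0,0,0,5.2],[-0.05,0,0.07,0,0,0,5.2],[0,0,0,0,0,0,5.2]], "squeeze": 30}}

```text
clock: 30.18
eef_pos: [543.9, -87.7, 35.1]
eef_rot: [-3.141, -0.629, 0.138]
wrist_force: [0.2, -1.0, -4.4]
finger_gap: 55.7
```

Request:
{"method": "jog_arm", "body": {"increments": [[-0.03,0,0.04,0,0,0,5.2],[0,0,0,0,0,0,5.2],[0,0,0,0,0,0,6.0],[0,0,0,0,0,0,7.6],[0,0,0,0,0,0,7.6],[0,0,-4,0,0,0,7.6],[0,0,-4,0,0,0,7.6],[1.6,0,1.35,0,-9,-0.1,7.6],[1.8,0,1.1,0,-9,-0.1,7.6],[1.95,0,0.8,0,-9,-0.1,7.6],[2.05,0,0.5,0,-9,-0.1,7.6],[0,0,0,0,0,0,7.6],[0,0,0,0,0,0,7.6]]}}

```text
clock: 31.8
eef_pos: [566.3, -77.8, 98.7]
eef_rot: [-3.12, -0.113, 0.16]
wrist_force: [-0.5, -0.5, -0.2]
finger_gap: 76.4
```

```bash
python3 - <<'E'
from h import *
s=read_state(); print(s["clock"],s["eef_pos"],s["eef_rot"],s["wrist_force"],s["finger_gap"])
yaw=.145
u=np.array([np.cos(yaw),np.sin(yaw),0])
ctr=np.array([661.6,-71.8,0])-73*u; print(ctr)
p=camera("wrist"); boxfit(p,ctr,yaw,name="w11")
gp=ctr+[0,0,36]-8*u
plan(gp+[0,0,3],yaw,0,n=2)
E
```

```text
31.8 [566.35 -77.85  98.67] [-3.12 -0.11  0.16] [-0.53 -0.51 -0.16] 76.3671698029367
[589.37 -82.35   0.  ]
n 2 need 1.0
[[ 0.37  0.46  3.05 -0.64 -3.25  0.45]
 [ 0.54  0.42  3.03 -0.64 -3.25  0.45]]
```

View pics/w11.png

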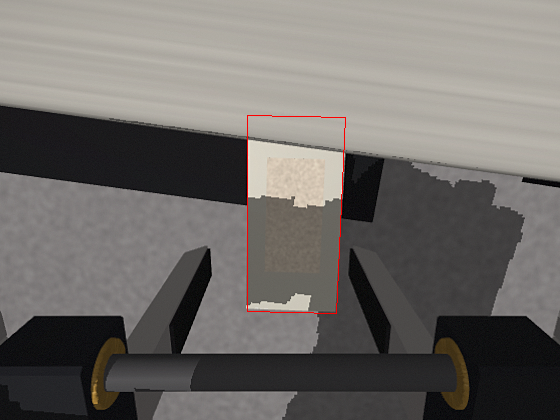

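```bash
python3 - <<'E'
from h import *
plan([581.5,-83.5,92],.145,0,n=2)
E
```

```text
n 2 need 0.6
[[ 0.67  0.4   0.42 -0.64 -3.25  0.45]
 [ 0.7   0.39  0.38 -0.64 -3.25  0.45]]
```

Request:
{"method": "jog_arm", "body": {"increments": [[0.65,0.4,0.4,-0.6,-3.2,0.4,7.6],[0.7,0.4,0.4,-0.6,-3.2,0.4,7.6],[0,0,0,0,0,0,7.6],[0,0,0,0,0,0,7.6]]}}

```text
clock: 32.35
eef_pos: [581.5, -83.7, 92.4]
eef_rot: [-3.14, -0.003, 0.147]
wrist_force: [-0.1, 0.3, -0.8]
finger_gap: 76.2
```

```bash
python3 - <<'E'
from h import *
s=read_state(); print(s["clock"],s["eef_pos"],s["eef_rot"],s["wrist_force"],s["finger_gap"],s["joints"])
p=camera("wrist"); boxfit(p,(589.4,-82.4),.145,name="w12")
plan([581.5,-83.5,39],.145,0,n=2)
E
```

```text
32.35 [581.49 -83.68  92.39] [-3.14 -0.    0.15] [-0.05  0.26 -0.78] 76.15217182432039 [-0.21  0.52  1.54  0.    1.07  1.22]
n 2 need 0.9
[[-0.01 -0.01  2.68 -0.03 -0.08  0.05]
 [-0.01 -0.01  2.68 -0.03 -0.08  0.05]]
```

View pics/w12.png

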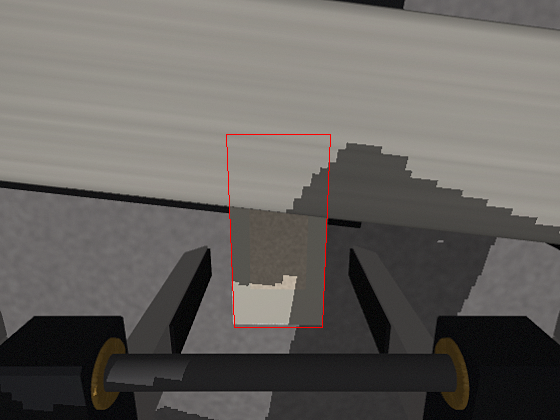

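```bash
python3 - <<'E'
from h import *
t=tcp([573.6,-84.7,36],.145,6); print(t)
a=plan(t+[0,0,40],.145,6,n=1)
plan(t,.145,6,start=a,n=2)
c=np.array([430.6,265.6,0])
E
```

```text
[573.29 -84.75  38.98]
n 1 need 0.6
[[-0.84 -0.01  1.35 -0.07  5.85  0.09]]
n 2 need 0.7
[[-0.21 -0.    1.99  0.    0.    0.  ]
 [-0.21 -0.    1.99  0.    0.    0.  ]]
```

Request:
{"method": "jog_arm", "body": {"increments": [[-0.85,0,1.35,0,5.9,0,7.6],[0,0,0,0,0,0,7.6],[-0.2,0,2.0,0,0,0,7.6],[-0.2,0,2.0,0,0,0,7.6],[0,0,0,0,0,0,7.6],[0,0,0,0,0,0,7.6]]}}

```text
clock: 33.15
eef_pos: [574.6, -84.9, 39.8]
eef_rot: [-3.141, -0.105, 0.147]
wrist_force: [-0.3, -0.1, 0.9]
finger_gap: 75.8
```

Request:
{"method": "jog_arm", "body": {"increments": [[0,0,0,0,0,0,5.2],[0,0,0,0,0,0,5.2],[0,0,0,0,0,0,5.2],[0,0,0,0,0,0,5.2],[0.1,0,-1,0,0,0,5.2],[0,0,0,0,0,0,5.2]], "squeeze": 50}}

```text
clock: 33.9
eef_pos: [574.0, -84.9, 49.2]
eef_rot: [-3.141, -0.105, 0.147]
wrist_force: [0.2, 0.2, -7.2]
finger_gap: 56.1
```

Request:
{"method": "jog_arm", "body": {"increments": [[0.25,0,-2.5,0,0,0,5.2],[0.25,0,-2.5,0,0,0,5.2],[0,0,0,0,0,0,5.2],[0,0,0,0,0,0,5.2]]}}

```text
clock: 34.4
eef_pos: [573.1, -84.8, 97.6]
eef_rot: [-3.14, -0.103, 0.147]
wrist_force: [-1.2, 0.1, -6.5]
finger_gap: 55.7
```

```bash
python3 - <<'E'
from h import *
s=read_state(); print(s["clock"],s["eef_pos"],s["eef_rot"],s["wrist_force"],s["moment"],s["finger_gap"])
p=camera("scene"); cv2.imwrite("pics/s6.png",cv2.resize(p["image"][150:280,200:400],None,fx=4,fy=4)[:,:,::-1])
c=np.array([430.6,265.6,0]);yaw=.082;u=np.array([np.cos(yaw),np.sin(yaw),0])
a=plan(c-16*u+[0,0,100],yaw,6)
E
```

```text
34.4 [573.08 -84.75  97.63] [-3.14 -0.1   0.15] [-1.23  0.11 -6.49] [-0.09  0.32  0.04] 55.6644669238627
n 7 need 6.4
[[-1.5  -5.26 -0.18 -0.07  0.02  0.53]
 [-1.55 -5.25 -0.19 -0.07  0.02  0.53]
 [-1.59 -5.23 -0.2  -0.07  0.02  0.53]
 [-1.64 -5.22 -0.2  -0.07  0.02  0.53]
 [-1.69 -5.2  -0.21 -0.07  0.02  0.53]
 [-1.74 -5.19 -0.22 -0.07  0.02  0.53]
 [-1.78 -5.17 -0.22 -0.07  0.02  0.53]]
```

View pics/s6.png

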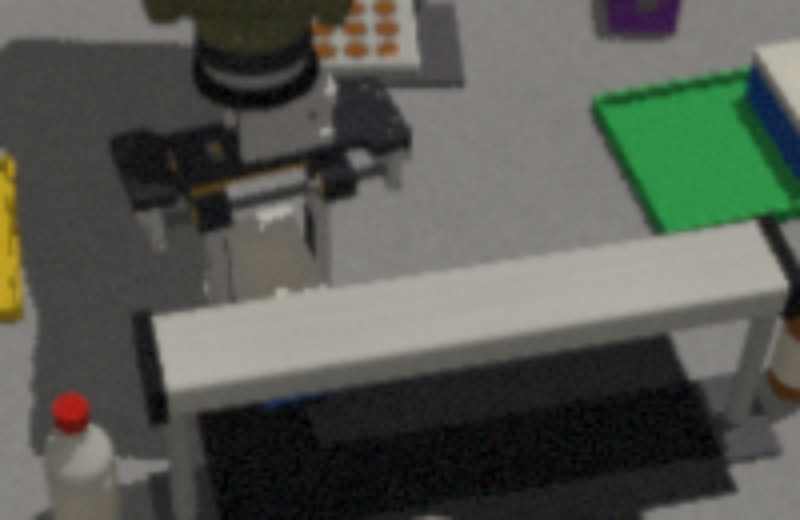

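Request:
{"method": "jog_arm", "body": {"increments": [[-3,0,-0.25,0,0,0,5.2],[-3,0,-0.25,0,0,0,5.2],[0,0,0,0,0,0,5.2]]}}

```text
clock: 34.83
eef_pos: [512.3, -93.7, 96.5]
eef_rot: [-3.14, -0.102, 0.146]
wrist_force: [0.4, -0.3, -5.7]
finger_gap: 55.8
```

```bash
python3 - <<'E'
from h import *
c=np.array([430.6,265.6,0]);yaw=.082;u=np.array([np.cos(yaw),np.sin(yaw),0])
print(cur()[0]); a=plan(c-16*u+[0,0,100],yaw,6,n=7)
E
```

```text
[512.31 -93.7   96.5 ]
n 7 need 6.2
[[-0.63 -5.26 -0.11 -0.07  0.02  0.52]
 [-0.68 -5.26 -0.11 -0.07  0.02  0.52]
 [-0.72 -5.25 -0.12 -0.07  0.02  0.52]
 [-0.77 -5.24 -0.13 -0.07  0.02  0.52]
 [-0.82 -5.24 -0.13 -0.07  0.02  0.52]
 [-0.87 -5.23 -0.14 -0.07  0.02  0.52]
 [-0.91 -5.22 -0.14 -0.07  0.02  0.52]]
```

Request:
{"method": "jog_arm", "body": {"increments": [[-0.3,-2.6,0,0,0,0.3,5.2],[-0.65,-5.25,-0.1,0,0,0.5,5.2],[-0.7,-5.25,-0.1,0,0,0.5,5.2],[-0.75,-5.25,-0.1,0,0,0.5,5.2],[-0.8,-5.25,-0.15,0,0,0.5,5.2],[-0.85,-5.25,-0.15,0,0,0.5,5.2],[-0.9,-5.25,-0.15,0,0,0.5,5.2],[-0.45,-2.6,-0.1,0,0,0.3,5.2],[0,0,0,0,0,0,5.2],[0,0,0,0,0,0,5.2]]}}

```text
clock: 36.08
eef_pos: [416.2, 264.0, 101.3]
eef_rot: [-3.135, -0.104, 0.084]
wrist_force: [-0.6, -1.1, -6.7]
finger_gap: 55.8
```

```bash
python3 - <<'E'
from h import *
s=read_state(); print(s["clock"],s["eef_pos"],s["eef_rot"],s["wrist_force"],s["moment"],s["finger_gap"])
c=np.array([430.6,265.6,0]);yaw=.082;u=np.array([np.cos(yaw),np.sin(yaw),0])
plan(c-16*u+[0,0,40],yaw,6,n=2)
p=camera("wrist"); cv2.imwrite("pics/w13.png",p["image"][:,:,::-1])
E
```

```text
36.075 [416.18 264.04 101.28] [-3.13 -0.1   0.08] [-0.63 -1.08 -6.7 ] [-0.07  0.29  0.  ] 55.78701183036961
n 2 need 1.0
[[-0.39  0.    3.04 -0.2   0.03  0.05]
 [-0.39 -0.01  3.04 -0.2   0.03  0.05]]
```

View pics/w13.png

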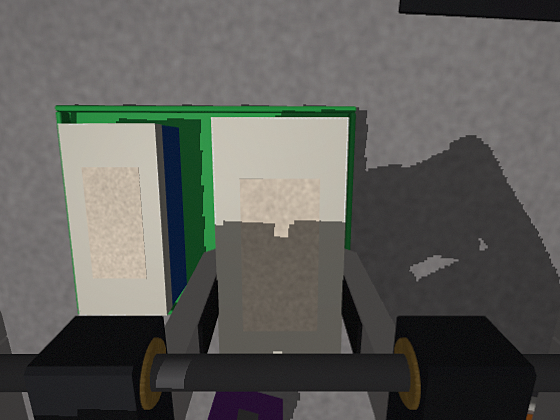

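Request:
{"method": "jog_arm", "body": {"increments": [[-0.45,-0.1,2.5,0,0,0,5.2],[-0.4,0,2.5,0,0,0,5.2],[-0.1,0,0.6,0,0,0,5.2],[-0.03,0,0.3,0,0,0,5.2],[-0.02,0,0.15,0,0,0,5.2],[0,0,0,0,0,0,5.2],[0,0,0,0,0,0,5.2]]}}

```text
clock: 37.0
eef_pos: [412.6, 265.5, 41.0]
eef_rot: [-3.134, -0.105, 0.084]
wrist_force: [0.2, -0.1, -6.8]
finger_gap: 55.7
```

Request:
{"method": "jog_arm", "body": {"increments": [[0,0,0.1,0,0,0,5.2],[0,0,0.05,0,0,0,5.2],[0,0,0,0,0,0,5.2]]}}

```text
clock: 37.38
eef_pos: [412.6, 265.4, 39.3]
eef_rot: [-3.134, -0.104, 0.084]
wrist_force: [-2.7, -1.4, -0.4]
finger_gap: 55.8
```

Box weight is now on the floor. Release slowly and back off.

Request:
{"method": "jog_arm", "body": {"increments": [[0,0,0,0,0,0,5.2],[0,0,0,0,0,0,5.8],[0,0,0,0,0,0,6.6],[0,0,0,0,0,0,6.6],[0,0,-2,0,0,0,6.6],[0,0,-6,0,0,0,7],[0,0,-6,0,0,0,8],[0,6,0,0,0,0,8],[0,6,0,0,0,0,8],[0,6,0,0,0,0,8],[0,6,0,0,0,0,8],[0,0,0,0,0,0,8]]}}

```text
clock: 38.88
eef_pos: [418.5, 20.7, 176.8]
eef_rot: [-3.135, -0.105, 0.078]
wrist_force: [0.7, 0.3, -0.8]
finger_gap: 80.0
```

```bash
python3 - <<'E'
from h import *
s=read_state(); print(s["clock"],s["eef_pos"],s["wrist_force"])
p=camera("scene"); boxfit(p,(430.6,265.6),.082,name="s7")
p=camera("top"); boxfit(p,(430.6,265.6),.082,name="t7")
for n in ["amber","flask","dishes","jar","beaker"]:
    for r in recognise(p,n)[:1]: print(n,round(r["conf"],2),toworld(p,r["centre"]))
E
```

```text
38.875 [418.51  20.69 176.76] [ 0.74  0.34 -0.76]
amber 0.91 [645.06 264.39  90.  ]
dishes 0.79 [767.89 -18.06  55.18]
jar 0.74 [768.45  88.04  69.42]
beaker 0.59 [ 638.77 -419.44   52.81]
```

View pics/s7.png

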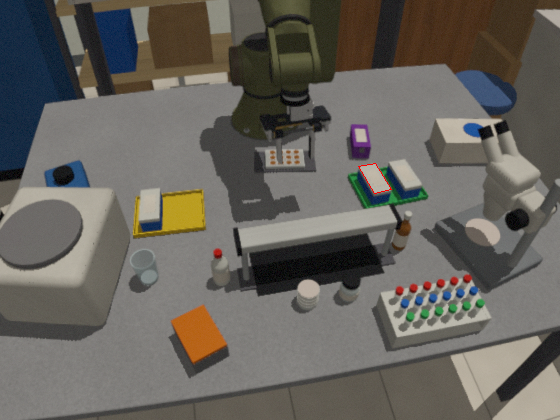

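View pics/t7.png

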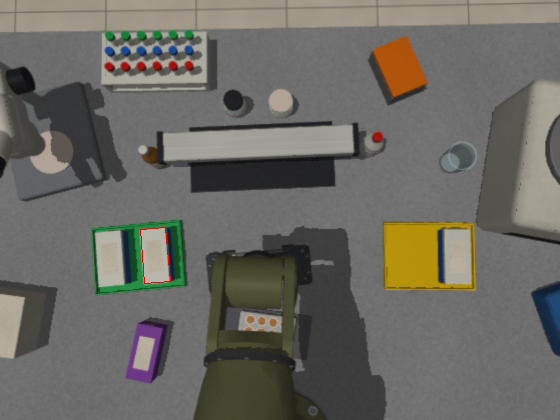

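```bash
python3 - <<'E'
from h import *
p=camera("scene")
a=cv2.resize(p["image"][175:245,125:215],None,fx=4.4,fy=5)
b=cv2.resize(p["image"][145:215,340:430],None,fx=4.4,fy=5)
cv2.imwrite("pics/s8.png",np.hstack([a,b])[:,:,::-1])
E
```

```text
(no output)
```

View pics/s8.png

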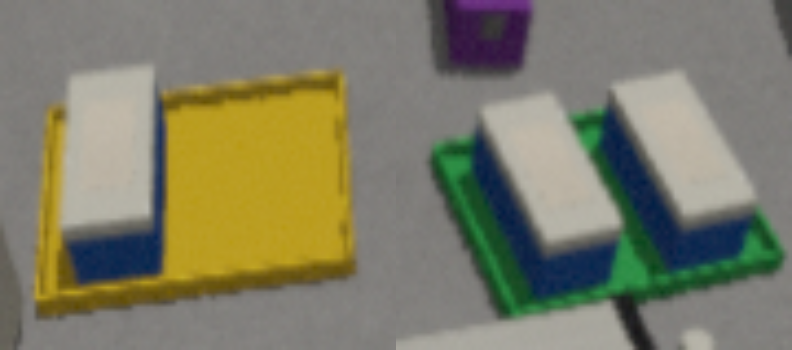

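All three lie flat inside their trays; the arm is clear.

```bash
python3 -c "
from cell import *
print(sign_off()); print(read_state()['clock'])"
```

```text
the job is handed in; nothing more can be done
None
the job is handed in; nothing more can be done
```

I felt the boxes from left to right by raising each one's near end a few degrees, then drew each out, regripped it and set it in its tray. The last clock reading before hand-in was about 39 s of the 72 s allowed.

| Box | Feel reading | Reading when carried | Result |
|---|---|---|---|
| Left | about 3.7 N extra on the wrist | about 6 N | full, green tray |
| Middle | saturated at about 1.4 N | about 1.6 N | empty, yellow tray |
| Right | about 3–4 N extra on the wrist | about 6.5 N | full, green tray |

The last pictures show two boxes side by side in the green tray and one in the yellow, all flat on the tray floor. Rechecked positions for amber, dishes, jar and beaker were within about 4 mm of the start. The flask was not reported in the final check, but the picture shows it standing where it was.

- **Feel of the left and middle boxes:** on the left box the first reading was unclear because the grip shared the load. While I raised it slightly more, the wrist briefly showed nearly the whole weight, so the far end may have been almost unloaded. I tipped it back down and repeated the feel, which gave the 3.7 N. The middle box also came close to its full weight before I tipped it back.
- **Right box under the bar:** when I raised it, its far end was still partly under the bar, with an estimated 6 mm gap. No contact showed on the force reading.

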